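# Pull spent vent filters from a gas manifold

## Robot

A 6-joint arm with a two-finger parallel gripper is mounted at the origin on the work surface. World frame = base frame: x ahead of the robot, y to its left, z up, the work surface at z = 0. Lengths are in m, angles in rad, forces in N, time in s.
With the tool pointing down it reaches from about 0.35 to 1 m from the base axis. Payload 7.1 kg.
Tool frame: the origin (TCP) lies midway between the tips of the shut fingers; the grasp point (between the pads) lies 19 mm behind it (ctrl.tcp_to_grasp is the z of the grasp point in the tool frame, in m); z points along the fingers, y is the line along which they close (so a half turn about z gives the same grasp; the last joint's range is limited). The gripper opens to 85 mm and grips with 20 to 120 N. Pads are 22 mm wide; open, the fingers measure 114 mm over their backs; the gripper's body (76 mm by 85 mm) begins 54 mm behind the grasp point. The pads swing forward as they close: fully open they stand 13 mm farther back than shut.
Start: joints at [-1.14, 0.423, 1.63, -0, 1.089, -0.019], TCP at [0.272, -0.563, 0.2] pointing down, gripper open.
Joint ranges: [-3, 3], [-0.9, 2.11], [0.09, 2.58], [-1.31, 4.45], [0.11, 2.69], [-2.54, 2.54]. Speed limits (rad/s): [2.39, 2.39, 3.01, 3.14, 3.14, 3.14].

## Interface

Orientations are given as a unit quaternion [w, x, y, z].
In Python, from rig import ctrl gives the robot as it stands.
- The arm moves only by the tool carry_out, never from a script. Its argument "steps" is one flat list of numbers, 4 for each row, row after row: the shift along the tool's x, y, z in cm, then the turn about the tool's z in degrees. In form: [x, y, z, spin, x, y, z, spin, ...]. A call has 1 to 10 rows; each row is the pose to reach, as a shift and turn from the pose commanded when the call began, along the tool's axes at that moment; what a row does not reach only later rows make up. A row lasts 1/12 s, in which the tool goes at most 41.7 mm and 7.16 degrees, less where a joint would pass 70% of its speed; a pose out of reach is approached as far as the arm can. A call with a gripper value outside its range is refused whole. "gripper" is the closure, from 0 (fully open) to 1 (shut), set as the call begins (left out, the last holds). The fingers move at their own pace and stop on an object; "squeeze" is the grip in N (left out, the last holds). Time passes only in rows, so rows that repeat a pose let the fingers close. It gives the time, the measured TCP pose, the force, the opening and the grip force at its end, in the units of the state.
- ctrl.state(): the state, without advancing time (a new reading comes with each control period).
- ctrl.get_image(name): name is "scene" or "top"; returns a dict with "image" (420x560x3 uint8, blue, green, red), "mtx" (3x3 intrinsics, pixels), "world_from_camera" (4x4, takes a point from camera to world coordinates). Camera axes: x right, y up, looking along -z (the intrinsics and any distortion apply to the point x, -y, -z); pixel columns grow to the right and rows downward; lengths in m; the calibration is good to about 2 mm. A picture is of the moment at which its call begins. There is no depth.
- ctrl.finish_job(): hands the job in; it is judged then, once.
The state is a dict: "time": time; "qpos": joint angles; "dq": joint speeds; "joint_efforts": joint torques, N m; "ee_pos": TCP position; "orientation": TCP orientation; "wrist_force": force on the tool from outside, world axes, zero at the start; "wrist_torque": the same for the moment, N m; "opening": finger opening in m; "grasp_force": force on a finger pad.
Only numpy, scipy, OpenCV 4.12 (cv2) and the standard library are available. Lean on these libraries where they do the work, as an engineer would, in place of code of your own. Each camera call takes 0.05 s, during which the arm holds its last target. There are 200 camera calls.

## Task

Shut the red gas lever fully, and keep it shut while you free every spent vent filter on the manifold: pull the coupler's sleeve back (down) until the filter pops up, let the sleeve snap fully forward, and put the filter in the blue discard tray; never wrench a locked filter. Only when all filters are in the tray, open the lever to the yellow index. Leave the dishes, the dropper bottle and the beaker where they stand, and the tray upright on the bench.

Things in the scene. Friction and masses are not known exactly. Their poses are not given: they have to be found in the camera images.
- manifold: fixed aluminium gas block 70 x 370 x 30 mm (x, y, z) on the bench; origin at the centre of its underside, long axis y, z up. Four brass quick couplers stand on it, mouths up, at x = 0 and y = -150 mm (coupler 1), -50 mm (coupler 2), +50 mm (coupler 3), +150 mm (coupler 4). Each has a spring sleeve and may hold a filter. A locked filter's head centre is 99 mm above the bench; once released it pops up 11 mm to 110 mm and stands loose in the mouth.
- tray: loose blue open discard tray, 190 x 150 x 50 mm (x, y, z) outside, walls and floor 5 mm, 0.6 kg; origin at the centre of its underside, z up.
- valve: fixed supply valve: grey block 100 x 100 x 32 mm with a white fan-shaped quadrant plate (top 36 mm above the bench) that reaches 116 mm from the pivot. Origin at bench level on the lever's vertical pivot; z up. The lever and the yellow index turn about this pivot.
- lever (a joint): angle of the red supply lever about the valve's vertical pivot, rad, 0 to 1.5. 0 = shut, at its stop by the red mark; grows anticlockwise seen from above, as it opens. In the valve's frame the lever points at the angle 2.39 rad + value from x towards y. Friction of 0.15 N m keeps it where it is left.
- lever_knob (a point): centre of the lever's round black upright knob, 20 mm diameter, 34 mm high (56 to 90 mm above the bench; this point at 76 mm), 75 mm from the pivot; knob top free, red lever bar (14 mm wide, top 56 mm above the bench) under it.
- lever_tip (a point): pointer end of the lever, 100 mm from the pivot
- index (a joint): angle of the yellow index tab on the quadrant's rim, same zero and direction as the lever: the setting wanted in the end. Clamped for this job; it cannot be moved.
- index_mark (a point): inner end of the yellow index, 100 mm from the pivot: lies right under the lever's pointer end when the lever is at the index
- dishes: bystander: stack of three clear culture dishes, 62 mm diameter, 44 mm high; origin under its centre
- dropper: bystander: amber dropper bottle, 36 mm diameter, 80 mm high; origin under its centre
- beaker: bystander: glass beaker, 68 mm diameter, 80 mm high; origin under its centre
- sleeve1 (a joint): how far the sleeve of coupler 1 is pulled back, m: it slides straight down, 0 = fully forward (up), 0.009 = end stop. Spring: 4 N at 0, 8 N at the stop. From 0.006 on the filter is unlocked; it then pops up within 0.2 s. Let go, the sleeve snaps up to 0 by itself.
- sleeve1_grip (a point): centre of the upper part of coupler 1's steel sleeve (moves with it): octagonal, 46 mm across flats that face the manifold's x, y and diagonals, 16 mm high (70 to 86 mm above the bench when forward). Below it the sleeve widens to a 56 mm wide, 12 mm high collar, whose 5 mm ledge fingertips can press down on. The 34 mm filter head stands above it, top at 109 mm locked, 120 mm popped up.
- filter1_head (a point): centre of the white head (34 mm diameter, 20 mm high, blue band) of spent filter 1; z is the filter's axis, up from stem to head. Below the head: 14 mm neck 18 mm long, 26 mm collar 5 mm, 16 mm stem 20 mm; whole filter 63 mm long, its stem tip 53 mm below this point, about 60 g. May stand in any coupler or be absent.
- sleeve2 (a joint): how far the sleeve of coupler 2 is pulled back, m: it slides straight down, 0 = fully forward (up), 0.009 = end stop. Spring: 4 N at 0, 8 N at the stop. From 0.006 on the filter is unlocked; it then pops up within 0.2 s. Let go, the sleeve snaps up to 0 by itself.
- sleeve2_grip (a point): centre of the upper part of coupler 2's steel sleeve (moves with it): octagonal, 46 mm across flats that face the manifold's x, y and diagonals, 16 mm high (70 to 86 mm above the bench when forward). Below it the sleeve widens to a 56 mm wide, 12 mm high collar, whose 5 mm ledge fingertips can press down on. The 34 mm filter head stands above it, top at 109 mm locked, 120 mm popped up.
- filter2_head (a point): centre of the white head (34 mm diameter, 20 mm high, blue band) of spent filter 2; z is the filter's axis, up from stem to head. Below the head: 14 mm neck 18 mm long, 26 mm collar 5 mm, 16 mm stem 20 mm; whole filter 63 mm long, its stem tip 53 mm below this point, about 60 g. May stand in any coupler or be absent.
- sleeve3 (a joint): how far the sleeve of coupler 3 is pulled back, m: it slides straight down, 0 = fully forward (up), 0.009 = end stop. Spring: 4 N at 0, 8 N at the stop. From 0.006 on the filter is unlocked; it then pops up within 0.2 s. Let go, the sleeve snaps up to 0 by itself.
- sleeve3_grip (a point): centre of the upper part of coupler 3's steel sleeve (moves with it): octagonal, 46 mm across flats that face the manifold's x, y and diagonals, 16 mm high (70 to 86 mm above the bench when forward). Below it the sleeve widens to a 56 mm wide, 12 mm high collar, whose 5 mm ledge fingertips can press down on. The 34 mm filter head stands above it, top at 109 mm locked, 120 mm popped up.
- filter3_head (a point): centre of the white head (34 mm diameter, 20 mm high, blue band) of spent filter 3; z is the filter's axis, up from stem to head. Below the head: 14 mm neck 18 mm long, 26 mm collar 5 mm, 16 mm stem 20 mm; whole filter 63 mm long, its stem tip 53 mm below this point, about 60 g. May stand in any coupler or be absent.
- sleeve4 (a joint): how far the sleeve of coupler 4 is pulled back, m: it slides straight down, 0 = fully forward (up), 0.009 = end stop. Spring: 4 N at 0, 8 N at the stop. From 0.006 on the filter is unlocked; it then pops up within 0.2 s. Let go, the sleeve snaps up to 0 by itself.
- sleeve4_grip (a point): centre of the upper part of coupler 4's steel sleeve (moves with it): octagonal, 46 mm across flats that face the manifold's x, y and diagonals, 16 mm high (70 to 86 mm above the bench when forward). Below it the sleeve widens to a 56 mm wide, 12 mm high collar, whose 5 mm ledge fingertips can press down on. The 34 mm filter head stands above it, top at 109 mm locked, 120 mm popped up.
- filter4_head (a point): centre of the white head (34 mm diameter, 20 mm high, blue band) of spent filter 4; z is the filter's axis, up from stem to head. Below the head: 14 mm neck 18 mm long, 26 mm collar 5 mm, 16 mm stem 20 mm; whole filter 63 mm long, its stem tip 53 mm below this point, about 60 g. May stand in any coupler or be absent.
Things that resemble listed ones, but are neither listed nor needed, are in the scene too. Leave any purple look-alike of the part that bears filter4_head alone.

How it is judged:
By the outcome, as a careful person would: the job done as asked, in the order asked, and still so for the second after the job is handed in, with the robot touching nothing.
Of filter1, filter2, filter3, filter4 only 3 to 4 are there at a start; the rules pass over those that are not, and their reading is None.
At some moment in a run one of tray may be knocked a few centimetres aside while the robot is not near it.
Once in a run the grip may slacken for a moment while it holds something.
It also fails if it takes over 210 s, if anything falls off the work surface, if the arm or the gripper's body presses on something with over 40 N, if the wrist force passes 120 N, or if a joint passes its speed limit or range.

## Working session

There is one attempt and no reset: what is moved stays moved. The work goes in short steps, Python scripts to look and compute and a tool call to move; the robot and the scene stay as the last step left them, time stands still between calls to the robot, and variables do not carry over. Pictures are saved under pics/ and viewed, at most 14 in all, crops included, and the job is handed in when it is done.

Besides the shell and the picture viewer there is one more tool, called after "Emit:" by a JSON object that holds its "op" and its "data", one argument or row to a line. carry_out: Moves the arm, as the interface text tells. Its arguments: {"type":"object","properties":{"steps":{"type":"array","items":{"type":"number"}},"gripper":{"type":"number"},"squeeze":{"type":"number"}},"required":["steps"]}

```bash
mkdir -p pics; ls
cat > h.py <<'E'
import numpy as np, cv2
from rig import ctrl
def snap(cam,fn,crop=None,scale=1):
    d=ctrl.get_image(cam); im=d["image"]; np.savez(f"pics/{cam}.npz",mtx=d["mtx"],T=d["world_from_camera"])
    cv2.imwrite(f"pics/raw_{fn}",im)
    if crop: x0,y0,x1,y1=crop; im=im[y0:y1,x0:x1]
    if scale!=1: im=cv2.resize(im,None,fx=scale,fy=scale,interpolation=cv2.INTER_CUBIC)
    cv2.imwrite("pics/"+fn,im); return d
def cal(cam): d=np.load(f"pics/{cam}.npz"); return d["mtx"],d["T"]
def w(cam,u,v,z):
    K,T=cal(cam); r=np.linalg.solve(K,[u,v,1.]); r=T[:3,:3]@(r*[1,-1,-1]); o=T[:3,3]
    return (o+r*(z-o[2])/r[2]).round(4)
def p(cam,X):
    K,T=cal(cam); c=T[:3,:3].T@(np.array(X)-T[:3,3]); q=K@(c*[1,-1,-1]); return (q[:2]/q[2]).round(1)
E
python3 - <<'E'
from h import *
d=snap("top","t1.png",scale=1.4); print(d.keys(),d["mtx"],d["world_from_camera"])
d=snap("scene","s1.png",scale=1.4); print(d["mtx"],d["world_from_camera"])
print(ctrl.state(), ctrl.tcp_to_grasp)
E
```

```text
pics
dict_keys(['image', 'mtx', 'world_from_camera']) [[499.1773543    0.         285.97347898]
 [  0.         499.1773543  216.53094764]
 [  0.           0.           1.        ]] [[-0.00569606  0.99060034 -0.13666936  0.41997956]
 [-0.99993326 -0.00701604 -0.00917842  0.0059134 ]
 [-0.01005102  0.13660796  0.9905742   1.20610058]
 [ 0.          0.          0.          1.        ]]
[[511.97153308   0.         288.40335462]
 [  0.         511.97153308 217.72568268]
 [  0.           0.           1.        ]] [[ 7.73254169e-01 -4.89684179e-01  4.02849096e-01  1.10407514e+00]
 [ 6.34095939e-01  5.96573709e-01 -4.91957468e-01 -6.13408767e-01]
 [ 5.74609848e-04  6.35853139e-01  7.71809857e-01  1.08305464e+00]
 [ 0.00000000e+00  0.00000000e+00  0.00000000e+00  1.00000000e+00]]
{'time': 0.1, 'qpos': array([-1.14002019e+00,  4.23797491e-01,  1.63058067e+00,  4.97243429e-06,
        1.08862298e+00, -1.90407675e-02]), 'dq': array([ 0.00126691, -0.00109593, -0.00117956,  0.0006503 ,  0.00027089,
       -0.0008133 ]), 'joint_efforts': array([-1.43936650e-03, -5.58423471e+01, -2.82444173e+01, -2.03943641e-04,
        2.92853656e-03, -2.61378409e-05]), 'ee_pos': array([ 0.27153138, -0.56234851,  0.19971574]), 'orientation': array([-6.89820932e-04,  9.74814544e-01,  2.23015941e-01, -1.41803219e-04]), 'wrist_force': array([ 0.40976958,  0.03521669, -0.94673804]), 'wrist_torque': array([0.0132029 , 0.05944838, 0.00080737]), 'grasp_force': 0.0, 'opening': 0.08514051801168501} -0.0187
```

View pics/t1.png

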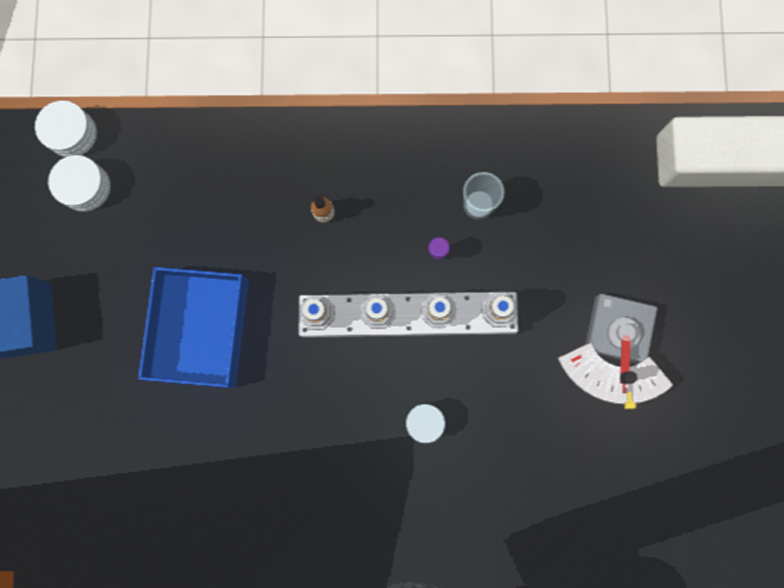

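View pics/s1.png

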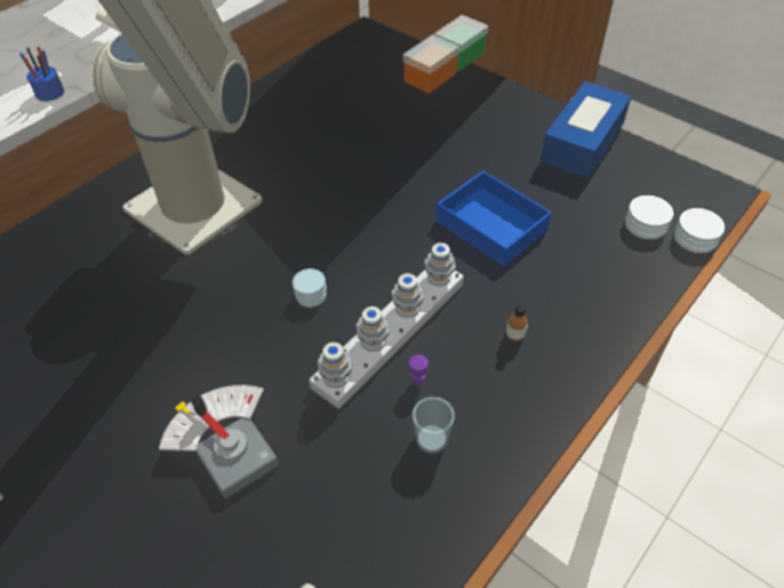

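Top view: manifold at (299–517, 292–336) with four filters in the couplers; purple look-alike at (438,248); tray at (139–248, 268–387); valve pivot near (625,330), with the lever pointing down to the knob at (628,378) and the yellow index at (630,402). I'll enlarge the manifold and the valve.

Run:
```python
from h import *
im=cv2.imread("pics/raw_t1.png")
a=cv2.resize(im[190:255,205:380],(788,292),interpolation=cv2.INTER_CUBIC)   #x4.5
b=cv2.resize(im[200:300,390:490],(300,300),interpolation=cv2.INTER_CUBIC)  #x3
s=cv2.imread("pics/raw_s1.png")
c=cv2.resize(s[165:295,215:345],(480,300))
out=np.zeros((592,788,3),np.uint8); out[:292]=a; out[292:,:300]=b; out[292:,305:785]=c
cv2.imwrite("pics/c1.png",out)
```

```text
(no output)
```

View pics/c1.png

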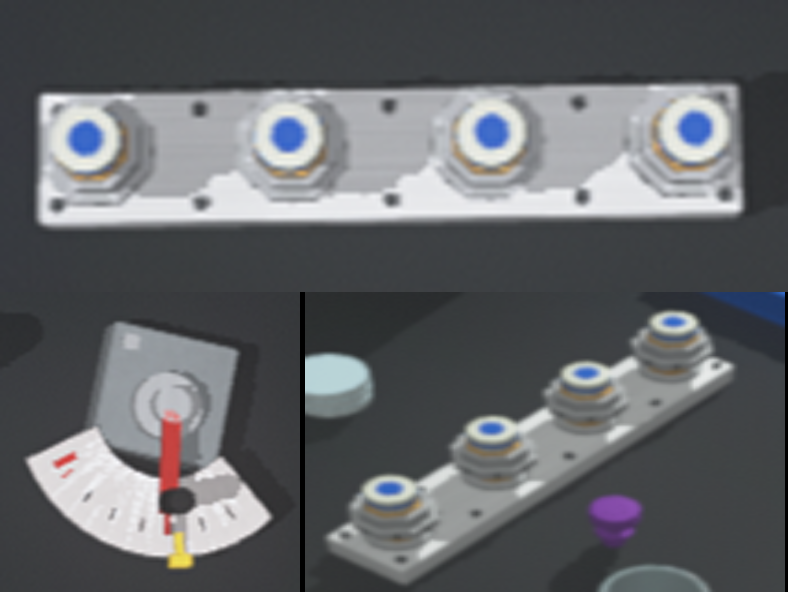

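Run:
```python
from h import *
f=lambda u,v:(205+u/4.502,190+v/4.492)
H=[w("top",*f(*q),.109) for q in [(86,137),(288,134),(491,131),(695,128)]]
print("heads",H)
print("scene check",[p("scene",h) for h in H])
C=[w("top",*f(*q),.03) for q in [(40,95),(738,85),(742,214),(40,226)]]; print("corners",C,np.mean(C,0),np.linalg.norm(C[0]-C[1]),np.linalg.norm(C[1]-C[2]))
g=lambda u,v:(390+u/3,200+(v-292)/3)
B=[w("top",*g(*q),.032) for q in [(117,321),(239,350),(210,470),(90,438)]]
print("valve",B,np.mean(B,0))
piv=w("top",*g(172,399),.05); print("hub top?",piv)
for n,q,z in [("tip",(168,533),.052),("knobtop",(178,497),.09),("index",(179,532),.04),("indexend",(180,566),.04),("redmark",(65,461),.036)]:
    print(n,w("top",*g(*q),z))
T=[w("top",u/1.4,v/1.4,.05) for u,v in [(154,268),(248,275),(235,387),(139,379)]]; print("tray",T,np.mean(T,0),np.linalg.norm(T[0]-T[1]),np.linalg.norm(T[1]-T[2]))
print("dish",w("top",425/1.4,424/1.4,.044),"beaker",w("top",484/1.4,190/1.4,.08),"purple",w("top",438/1.4,248/1.4,.05))
```

```text
heads [array([0.5634, 0.1534, 0.109 ]), array([0.5642, 0.0538, 0.109 ]), array([ 0.565 , -0.0461,  0.109 ]), array([ 0.5658, -0.1464,  0.109 ])]
scene check [array([314.1, 178.6]), array([290.4, 200.7]), array([264.7, 224.7]), array([236.9, 250.7])]
corners [array([0.5964, 0.1887, 0.03  ]), array([ 0.5991, -0.1807,  0.03  ]), array([ 0.5305, -0.1808,  0.03  ]), array([0.5266, 0.1877, 0.03  ])] [0.56315  0.003725 0.03    ] 0.3694098672206794 0.06860007288625865
valve [array([ 0.596 , -0.3226,  0.032 ]), array([ 0.5722, -0.4174,  0.032 ]), array([ 0.478 , -0.3896,  0.032 ]), array([ 0.5036, -0.2974,  0.032 ])] [ 0.53745 -0.35675  0.032  ]
hub top? [ 0.5321 -0.3572  0.05  ]
tip [ 0.4294 -0.3484  0.052 ]
knobtop [ 0.4554 -0.3454  0.09  ]
index [ 0.4302 -0.3606  0.04  ]
indexend [ 0.4043 -0.3601  0.04  ]
redmark [ 0.4855 -0.2762  0.036 ]
tray [array([0.6423, 0.4321, 0.05  ]), array([0.6291, 0.2728, 0.05  ]), array([0.442 , 0.2897, 0.05  ]), array([0.4561, 0.449 , 0.05  ])] [0.542375 0.3609   0.05    ] 0.15984595709619934 0.1878617044530364
dish [ 0.3801 -0.0226  0.044 ] beaker [ 0.7642 -0.1237  0.08  ] purple [ 0.673  -0.0474  0.05  ]
```

```bash
cat >> h.py <<'E'
def pose():
    s=ctrl.state(); from scipy.spatial.transform import Rotation as R
    q=s["orientation"]; M=R.from_quat([q[1],q[2],q[3],q[0]]).as_matrix(); return s["ee_pos"],M
def rel(*targets, start=None):
    """targets (x,y,z,yang deg = world angle of tool y); print row shift from current pose, or from start (x,y,z,yang)"""
    if start is None:
        P,M=pose(); ya=np.degrees(np.arctan2(M[1,1],M[0,1])); print("pos",P.round(4),"yang",round(ya,1),"opening",round(ctrl.state()["opening"],4),"t",ctrl.state()["time"])
    else:
        P=np.array(start[:3]); ya=start[3]
    a=np.radians(ya+90); M=np.array([[np.cos(a),np.sin(a),0],[np.sin(a),-np.cos(a),0],[0,0,-1]]).T
    for x,y,z,t in targets:
        d=M.T@(np.array([x,y,z])-P)*100; sp=-((t-ya+180)%360-180)
        print(d.round(2),round(sp,1))
E
python3 - <<'E'
from h import *
piv=np.array([.5325,-.357]); 
def L(deg,z,r=.0755): a=np.radians(deg); return (*(piv+r*np.array([np.cos(a),np.sin(a)])),z,deg-270)
rel(L(171.5,.2),L(171.5,.062))
print("arc"); s=L(171.5,.062); rel(*[L(171.5-k*6.5,.062) for k in range(1,9)],start=s)
E
```

```text
pos [ 0.2715 -0.5623  0.1997] yang -64.2 opening 0.0851 t 0.1
[ 26.19 -11.4   -0.03] 34.3
[ 26.19 -11.4   13.77] 34.3
arc
[ 0.05 -0.85  0.  ] 6.5
[ 0.19 -1.7   0.  ] 13.0
[ 0.43 -2.52  0.  ] 19.5
[ 0.76 -3.31  0.  ] 26.0
[ 1.18 -4.06  0.  ] 32.5
[ 1.68 -4.75  0.  ] 39.0
[ 2.26 -5.39  0.  ] 45.5
[ 2.9  -5.95  0.  ] 52.0
```

Emit:
{"op": "carry_out", "data": {
  "steps": [26.2,-11.4,0,34.3,26.2,-11.4,0,34.3,26.2,-11.4,0,34.3,26.2,-11.4,0,34.3,26.2,-11.4,0,34.3,26.2,-11.4,0,34.3,26.2,-11.4,0,34.3,26.2,-11.4,0,34.3,26.2,-11.4,0,34.3,26.2,-11.4,0,34.3],
  "gripper": 0.3,
  "squeeze": 25
}}

```text
time: 0.93
ee_pos: [0.458, -0.346, 0.2001]
orientation: [-0.0, 0.997, -0.074, -0.0]
wrist_force: [-1.4, -0.8, 0.2]
opening: 0.0598
grasp_force: 0.0
```

Emit:
{"op": "carry_out", "data": {
  "steps": [0,0,5,0,0,0,10,0,0,0,13.8,0,0,0,13.8,0,0,0,13.8,0,0,0,13.8,0]
}}

```text
time: 1.43
ee_pos: [0.4577, -0.3473, 0.0628]
orientation: [-0.0, 0.997, -0.075, -0.0]
wrist_force: [0.1, -0.2, -0.3]
opening: 0.0598
grasp_force: 0.0
```

Run:
```python
from h import *
snap("scene","s2.png",(90,250,250,370),4); rel(); print(ctrl.state()["wrist_force"])
```

```text
pos [ 0.4588 -0.3478  0.064 ] yang -98.6 opening 0.0597 t 1.4833
[ 0.27036132 -0.61906204 -0.03129848]
```

View pics/s2.png

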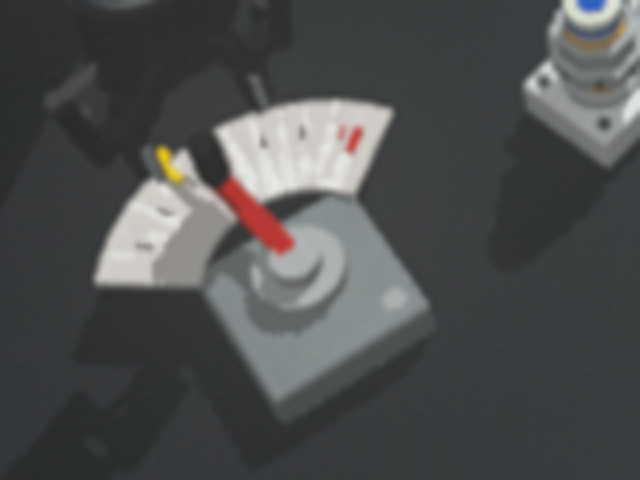

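The knob (208,155) sits between the fingertips (150,160) and (258,92). I'll close on it.

Emit:
{"op": "carry_out", "data": {
  "steps": [0,0,0,0,0,0,0,0,0,0,0,0,0,0,0,0,0,0,0,0,0,0,0,0],
  "gripper": 0.9,
  "squeeze": 25
}}

```text
time: 1.98
ee_pos: [0.4583, -0.3463, 0.0628]
orientation: [0.0, 0.997, -0.074, 0.0]
wrist_force: [-0.3, 0.2, -0.7]
opening: 0.0088
grasp_force: 0.0
```

Run:
```python
from h import *
snap("top","t3.png"); snap("scene","s3.png")
a=cv2.resize(cv2.imread("pics/raw_t3.png")[200:300,390:490],(390,390),interpolation=cv2.INTER_CUBIC)
b=cv2.resize(cv2.imread("pics/raw_s3.png")[250:350,100:200],(390,390),interpolation=cv2.INTER_CUBIC)
cv2.imwrite("pics/c3.png",np.hstack([a,b])); rel()
```

```text
pos [ 0.4582 -0.3462  0.0625] yang -98.5 opening 0.0085 t 2.0833
```

View pics/c3.png

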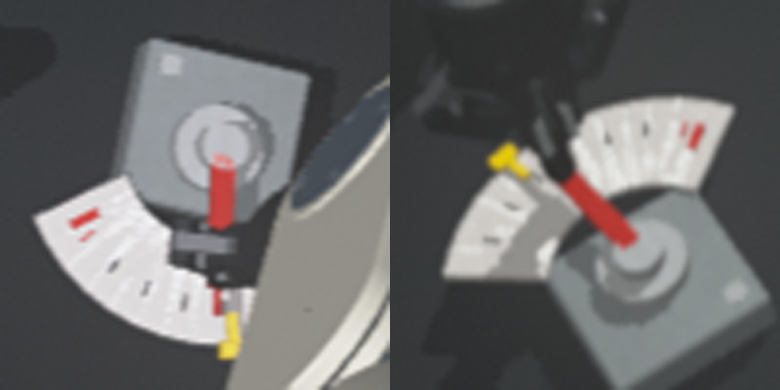

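Run:
```python
from h import *
im=cv2.imread("pics/raw_s1.png"); im2=cv2.imread("pics/raw_t1.png")
a=cv2.resize(im[270:330,110:170],(390,390),interpolation=cv2.INTER_CUBIC)
b=cv2.resize(im2[240:300,410:470],(390,390),interpolation=cv2.INTER_CUBIC)
cv2.imwrite("pics/c4.png",np.hstack([a,b]))
for z in (.06,.09): print(p("scene",(.458,-.346,z)),p("top",(.458,-.346,z)))
print("6.5 scale; scene origin 110,270; top origin 410,240")
```

```text
[145.1 293.4] [445.4 267.6]
[142.3 286.5] [449.5 267.2]
6.5 scale; scene origin 110,270; top origin 410,240
```

View pics/c4.png

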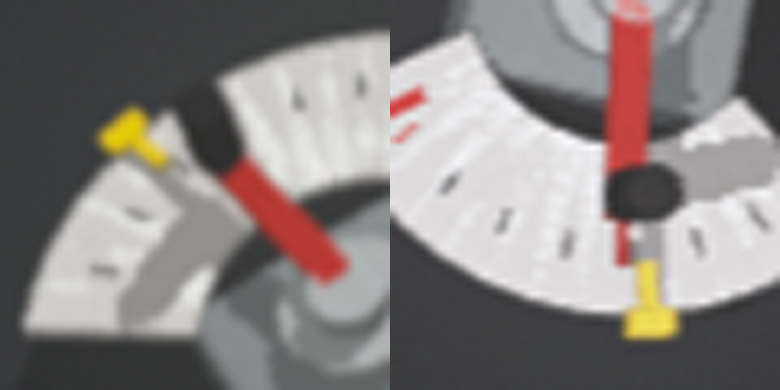

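Run:
```python
from h import *
a=cv2.imread("pics/raw_s3.png")[245:315,105:175]; a=cv2.resize(a,(560,560),interpolation=cv2.INTER_CUBIC)
a=np.clip(a.astype(float)*2.2+15,0,255).astype(np.uint8)
for z,c in [(.0625,(0,255,0)),(.09,(255,255,0)),(.14,(255,0,255))]:
    q=(p("scene",(.458,-.346,z))-[105,245])*8; cv2.circle(a,tuple(int(i) for i in q),3,c,-1)
cv2.imwrite("pics/c5.png",a); print(w("top",451.1,269.5,.09))
```

```text
[ 0.4528 -0.3492  0.09  ]
```

View pics/c5.png

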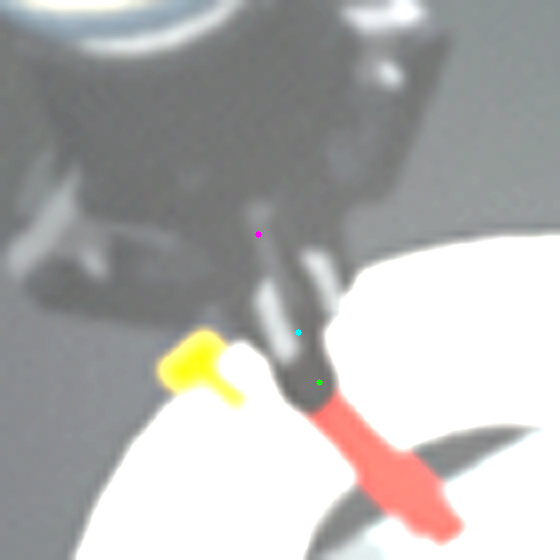

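Emit:
{"op": "carry_out", "data": {
  "steps": [0,-0.4,0,0,0,-0.8,0,0,0,-1.2,0,0,0,-1.6,0,0,0,-2.0,0,0,0,-2.0,0,0],
  "gripper": 1.0
}}

```text
time: 2.58
ee_pos: [0.4611, -0.3255, 0.0623]
orientation: [-0.0, 0.997, -0.074, -0.0]
wrist_force: [-1.1, 0.4, 0.3]
opening: 0.0
grasp_force: 0.0
```

Run:
```python
from h import *
snap("top","t6.png"); snap("scene","s6.png")
a=cv2.resize(cv2.imread("pics/raw_t6.png")[230:300,420:490],(390,390),interpolation=cv2.INTER_CUBIC)
b=cv2.resize(cv2.imread("pics/raw_s6.png")[250:320,110:180],(390,390),interpolation=cv2.INTER_CUBIC)
cv2.imwrite("pics/c6.png",np.clip(np.hstack([a,b])*1.6+10,0,255)); rel()
```

```text
pos [ 0.4612 -0.3262  0.0625] yang -98.5 opening -0.0002 t 2.6833[ WARN:0@1.075] global loadsave.cpp:1063 imwrite_ Unsupported depth image for selected encoder is fallbacked to CV_8U.
```

View pics/c6.png

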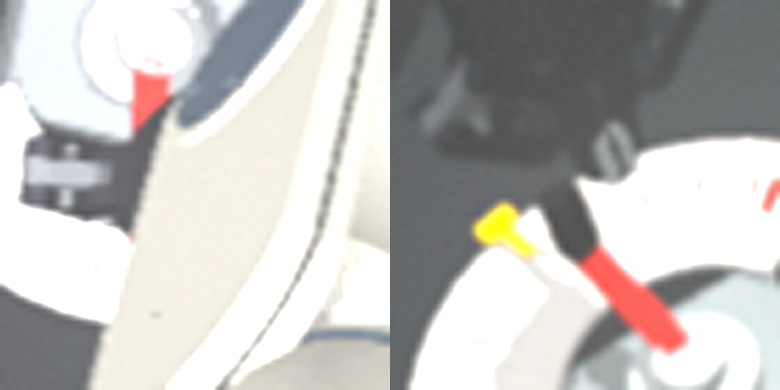

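Run:
```python
from h import *
print("tip exp",[p("scene",(.461,-.326,z)) for z in (.0625,.08,.1)], "seen 150.4,281.4")
print("knob by scene", w("scene",140.8,283.5,.09), w("scene",143.2,293.5,.058), "hub top centre?", w("scene",110+300/5.57,250+340/5.57,.05))
print("knob by top", w("top",451.1,269.5,.09), "bar in top at knob root", w("top",446.5,268,.056))
```

```text
tip exp [array([152.4, 287.8]), array([150.8, 283.7]), array([149., 279.])] seen 150.4,281.4
knob by scene [ 0.4493 -0.3429  0.09  ] [ 0.4535 -0.3485  0.058 ] hub top centre? [ 0.5203 -0.347   0.05  ]
knob by top [ 0.4528 -0.3492  0.09  ] bar in top at knob root [ 0.4573 -0.3497  0.056 ]
```

Run:
```python
from h import *
rel((.4535,-.3475,.1225,-98.5),(.4535,-.3475,.045,-98.5))
```

```text
pos [ 0.4612 -0.3262  0.0625] yang -98.5 opening -0.0002 t 2.6833
[-0.45  2.22 -6.  ] 0.0
[-0.45  2.22  1.75] 0.0
```

Emit:
{"op": "carry_out", "data": {
  "steps": [0,0,-3,0,0,0,-6,0,-0.45,2.2,-6,0,-0.45,2.2,-6,0]
}}

```text
time: 3.02
ee_pos: [0.4544, -0.3508, 0.1247]
orientation: [0.002, 0.997, -0.075, 0.002]
wrist_force: [-0.1, -1.2, -1.0]
opening: -0.0
grasp_force: 0.0
```

Emit:
{"op": "carry_out", "data": {
  "steps": [0,0,0,0,0,0,0,0,0,0,0,0,0,0,0,0,0,0,2,0,0,0,4,0,0,0,6,0,0,0,7.0,0,0,0,7.7,0,0,0,7.7,0],
  "gripper": 0.3
}}

```text
time: 3.85
ee_pos: [0.4527, -0.3467, 0.044]
orientation: [-0.001, 0.997, -0.074, -0.001]
wrist_force: [-0.4, 0.5, -0.3]
opening: 0.0601
grasp_force: 0.0
```

Emit:
{"op": "carry_out", "data": {
  "steps": [0,0,0,0,0,0,0,0,0,0,0,0,0,0,0,0,0,0,0,0,0,0,0,0],
  "gripper": 0.9
}}

```text
time: 4.35
ee_pos: [0.4539, -0.3481, 0.0464]
orientation: [0.001, 0.997, -0.074, 0.001]
wrist_force: [-1.2, 0.4, 6.3]
opening: 0.0187
grasp_force: 24.8
```

```bash
cat >> h.py <<'E'
def arc(angs,piv=(.5295,-.3567),r=.0753,off=0.):
    P,M=pose(); a0=np.degrees(np.arctan2(P[1]-piv[1],P[0]-piv[0])); r0=np.hypot(*(P[:2]-piv)); ya=np.degrees(np.arctan2(M[1,1],M[0,1]))
    print("lever world ang",a0.round(2),"r",r0.round(4)); 
    rel(*[(piv[0]+r0*np.cos(np.radians(a0+d)),piv[1]+r0*np.sin(np.radians(a0+d)),P[2],ya+d) for d in angs])
E
python3 - <<'E'
from h import *
arc([-6.5*k for k in range(1,9)])
E
```

```text
lever world ang 173.5 r 0.076
pos [ 0.4539 -0.3481  0.0464] yang -98.5 opening 0.0187 t 4.35
[ 0.02 -0.86  0.  ] 6.5
[ 0.13 -1.72  0.  ] 13.0
[ 0.35 -2.55  0.  ] 19.5
[ 0.65 -3.36  0.  ] 26.0
[ 1.05 -4.13  0.  ] 32.5
[ 1.52 -4.84  0.  ] 39.0
[ 2.08 -5.5   0.  ] 45.5
[ 2.71 -6.09  0.  ] 52.0
```

Emit:
{"op": "carry_out", "data": {
  "steps": [0.02,-0.86,0,6.5,0.13,-1.72,0,13,0.35,-2.55,0,19.5,0.65,-3.36,0,26,1.05,-4.13,0,32.5,1.52,-4.84,0,39,1.8,-5.2,0,42,1.8,-5.2,0,42,1.8,-5.2,0,42]
}}

```text
time: 5.1
ee_pos: [0.4794, -0.2989, 0.0464]
orientation: [0.0, 0.904, -0.427, 0.001]
wrist_force: [-0.6, 0.0, 7.4]
opening: 0.0186
grasp_force: 25.0
```

Run:
```python
from h import *
arc([-2*k for k in range(1,9)]); print(ctrl.state()["wrist_force"])
```

```text
lever world ang 130.9 r 0.0765
pos [ 0.4794 -0.2989  0.0464] yang -140.6 opening 0.0186 t 5.1
[-0.   -0.27  0.  ] 2.0
[ 0.01 -0.53  0.  ] 4.0
[ 0.02 -0.8   0.  ] 6.0
[ 0.05 -1.07  0.  ] 8.0
[ 0.08 -1.33  0.  ] 10.0
[ 0.13 -1.59  0.  ] 12.0
[ 0.18 -1.86  0.  ] 14.0
[ 0.24 -2.12  0.  ] 16.0
[-0.57636481  0.03550342  7.36920829]
```

Moving smoothly. I'll go on to the stop in small steps.

Emit:
{"op": "carry_out", "data": {
  "steps": [0,-0.27,0,2,0.01,-0.53,0,4,0.02,-0.8,0,6,0.02,-0.8,0,6,0.02,-0.8,0,6]
}}

```text
time: 5.52
ee_pos: [0.4855, -0.2941, 0.0464]
orientation: [0.0, 0.881, -0.474, 0.0]
wrist_force: [-2.4, 1.0, 8.6]
opening: 0.0186
grasp_force: 25.0
```

Emit:
{"op": "carry_out", "data": {
  "steps": [0,-0.27,0,2,0.0,-0.53,0,4,0,-0.53,0,4,0,-0.53,0,4]
}}

```text
time: 5.85
ee_pos: [0.4878, -0.2924, 0.0463]
orientation: [0.001, 0.864, -0.504, -0.001]
wrist_force: [-11.2, -8.2, 9.6]
opening: 0.019
grasp_force: 16.0
```

Run:
```python
from h import *
arc([-2]); print(ctrl.state()["wrist_force"])
```

```text
lever world ang 122.94 r 0.0766
pos [ 0.4878 -0.2924  0.0463] yang -150.5 opening 0.019 t 5.85
[-0.01 -0.27  0.  ] 2.0
[-11.22611238  -8.19545286   9.64150836]
```

Emit:
{"op": "carry_out", "data": {
  "steps": [0,0,0,0,0,0,0,0,0,0,0,0,0,0,0,0,0,0,-4,0,0,0,-8,0,0,0,-12,0,0,0,-15,0,0,0,-15,0],
  "gripper": 0.4
}}

```text
time: 6.6
ee_pos: [0.4933, -0.2929, 0.2022]
orientation: [0.0, 0.864, -0.504, 0.006]
wrist_force: [1.2, -0.2, 0.2]
opening: 0.0513
grasp_force: 0.0
```

Run:
```python
from h import *
rel((.43,-.19,.19,-180),(.43,-.19,.04,-180))
snap("top","t7.png",(390,200,490,300),5)
```

```text
pos [ 0.4933 -0.2929  0.2022] yang -150.5 opening 0.0513 t 6.6
[-12.07   0.45   1.22] 29.5
[-12.07   0.45  16.22] 29.5
```

View pics/t7.png

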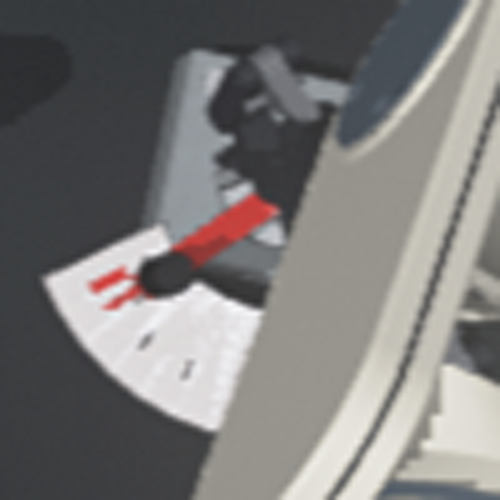

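Emit:
{"op": "carry_out", "data": {
  "steps": [-4,0.2,0,7,-8,0.3,0,14,-12,0.4,0,21,-12,0.4,3,29.5,-12,0.4,7,29.5,-12,0.4,11,29.5,-12,0.4,15,29.5,-12,0.4,16.2,29.5,-12,0.4,16.2,29.5],
  "gripper": 1
}}

```text
time: 7.4
ee_pos: [0.415, -0.1983, 0.0261]
orientation: [-0.022, 0.715, -0.699, -0.009]
wrist_force: [0.0, 0.1, -0.1]
opening: 0.0002
grasp_force: 0.0
```

Emit:
{"op": "carry_out", "data": {
  "steps": [0,0,0.5,0,0,0,1,0,0,0,1.5,0,0,0,2,0,0,0,2.5,0,0,0,2.5,0,0,0,2.5,0]
}}

```text
time: 7.98
ee_pos: [0.4194, -0.1998, 0.0057]
orientation: [-0.023, 0.714, -0.699, -0.004]
wrist_force: [-0.3, -0.5, -0.8]
opening: 0.0001
grasp_force: 0.0
```

Emit:
{"op": "carry_out", "data": {
  "steps": [0,0,0,0,0,0,0,0,0,0,0,0,0,0,0,0]
}}

```text
time: 8.32
ee_pos: [0.4195, -0.1999, 0.0058]
orientation: [-0.023, 0.714, -0.699, -0.004]
wrist_force: [-0.4, 0.3, -0.7]
opening: 0.0001
grasp_force: 0.0
```

Run:
```python
from h import *
rel(); s=ctrl.state(); print(s["orientation"],s["wrist_force"],s["qpos"],s["dq"])
```

```text
pos [ 0.4195 -0.1999  0.0058] yang -178.8 opening 0.0001 t 8.3167
[-0.02343697  0.71445996 -0.69927193 -0.00405424] [-0.39498099  0.30883154 -0.74002131] [-0.50400887  0.53663984  2.08328834  0.09556571  0.51890909  2.53316237] [-0.00053303  0.00108003  0.00075688 -0.00294727 -0.00076909 -0.0005993 ]
```

Emit:
{"op": "carry_out", "data": {
  "steps": [0,0,-3,-7,0,0,-6,-14,0,0,-10,-21,0,0,-14,-28,0,0,-14,-35,0,0,-14,-42,0,0,-14,-49,0,0,-14,-56,0,0,-14,-63,0,0,-14,-70]
}}

```text
time: 9.15
ee_pos: [0.4156, -0.2052, 0.1456]
orientation: [-0.022, 0.987, -0.16, 0.01]
wrist_force: [0.5, -0.6, 1.0]
opening: 0.0001
grasp_force: 0.0
```

Emit:
{"op": "carry_out", "data": {
  "steps": [0,0,0,-7,0,0,0,-14,0,0,0,-21,0,0,0,-28,0,0,0,-35,0,0,0,-42,0,0,0,-49,0,0,0,-56,0,0,0,-63,0,0,0,-70]
}}

```text
time: 9.98
ee_pos: [0.4156, -0.2052, 0.1455]
orientation: [-0.012, 0.9, 0.435, 0.021]
wrist_force: [0.1, -1.1, 0.4]
opening: -0.0001
grasp_force: 0.0
```

Emit:
{"op": "carry_out", "data": {
  "steps": [0,0,0,-7,0,0,0,-14,0,0,0,-21,0,0,0,-28,0,0,0,-35,0,0,0,-40,0,0,0,-40]
}}

```text
time: 10.57
ee_pos: [0.4156, -0.2052, 0.1455]
orientation: [-0.004, 0.698, 0.716, 0.023]
wrist_force: [-0.0, 0.2, -0.2]
opening: 0.0001
grasp_force: 0.0
```

Run:
```python
from h import *
rel((.43,-.19,.01,0)); s=ctrl.state(); print(s["orientation"],s["wrist_force"],s["qpos"])
```

```text
pos [ 0.4156 -0.2052  0.1455] yang 1.4 opening 0.0001 t 10.5667
[ 1.49  1.48 13.55] 1.4
[-0.00419077  0.698158    0.71554957  0.0233806 ] [-0.01077886  0.19574501 -0.23709998] [-0.51829889  0.26710351  2.02530029  0.06326336  0.84650442 -0.58476473]
```

Emit:
{"op": "carry_out", "data": {
  "steps": [0,0,0,-7,0,0,0,-14,0,0,0,-21,0,0,0,-28,0,0,0,-35,0,0,0,-42,0,0,0,-49,0,0,0,-56,0,0,0,-63,0,0,0,-70]
}}

```text
time: 11.4
ee_pos: [0.4156, -0.2052, 0.1454]
orientation: [0.01, 0.162, 0.987, 0.022]
wrist_force: [0.4, 0.1, -0.2]
opening: 0.0003
grasp_force: 0.0
```

Emit:
{"op": "carry_out", "data": {
  "steps": [0,0,0,-7,0,0,0,-14,0,0,0,-21,0,0,0,-28,0,0,0,-35,0,0,0,-42,0,0,0,-44,0,0,0,-46,0,0,0,-48,0,0,0,-48]
}}

```text
time: 12.23
ee_pos: [0.4227, -0.1914, 0.1459]
orientation: [0.008, -0.244, 0.97, 0.004]
wrist_force: [0.2, -0.2, -0.2]
opening: 0.0002
grasp_force: 0.0
```

Run:
```python
from h import *
rel(); P,M=pose(); print(M[:,2]); s=ctrl.state(); print(s["qpos"])
```

```text
pos [ 0.4227 -0.1914  0.1459] yang 118.2 opening 0.0002 t 12.2333
[ 0.01262957  0.01153571 -0.9998537 ]
[-0.46212728  0.26608739  2.02433939  0.02133261  0.84511645 -2.53946942]
```

Emit:
{"op": "carry_out", "data": {
  "steps": [0,0,0,-1,0,0,0,-2,0,0,0,-2.5,0,0,0,-2.5]
}}

```text
time: 12.57
ee_pos: [0.4251, -0.1865, 0.146]
orientation: [0.003, -0.26, 0.966, -0.001]
wrist_force: [-0.4, 0.4, -0.4]
opening: -0.0003
grasp_force: 0.0
```

Run:
```python
from h import *
rel(); P,M=pose(); print(M[:,2]); s=ctrl.state(); print(s["qpos"])
```

```text
pos [ 0.4251 -0.1865  0.146 ] yang 120.1 opening -0.0003 t 12.5667
[ 7.20649653e-03  3.38317305e-05 -9.99974032e-01]
[-0.44130085  0.26629384  2.02389092  0.00415639  0.84491046 -2.54033732]
```

Emit:
{"op": "carry_out", "data": {
  "steps": [0,0,0,7,0,0,0,14,0,0,0,21,0,0,0,28,0,0,0,35,0,0,0,42,0,0,0,49,0,0,0,56,0,0,0,63,0,0,0,70]
}}

```text
time: 13.4
ee_pos: [0.4249, -0.187, 0.146]
orientation: [0.003, 0.345, 0.939, 0.001]
wrist_force: [0.7, -0.6, -0.4]
opening: 0.0002
grasp_force: 0.0
```

Emit:
{"op": "carry_out", "data": {
  "steps": [0,0,0,7,0,0,0,14,0,0,0,21,0,0,0,28,0,0,0,35,0,0,3,42,0,0,6,49,0,0,9,50,0,0,12,50,0,0,13.4,50]
}}

```text
time: 14.23
ee_pos: [0.4243, -0.1862, 0.0091]
orientation: [0.001, 0.707, 0.707, 0.002]
wrist_force: [-1.3, 0.3, 0.4]
opening: -0.0001
grasp_force: 0.0
```

Emit:
{"op": "carry_out", "data": {
  "steps": [0,0,0.3,0,0,0,0.6,0,0,0,0.9,0,0,0,1.2,0,0,0,1.5,0,0,0,1.5,0,0,0,1.5,0]
}}

```text
time: 14.82
ee_pos: [0.4263, -0.1869, -0.0026]
orientation: [0.003, 0.707, 0.707, 0.003]
wrist_force: [-0.0, 0.3, -0.1]
opening: -0.0001
grasp_force: 0.0
```

Emit:
{"op": "carry_out", "data": {
  "steps": [0,0,0.3,0,0,0,0.6,0,0,0,0.9,0,0,0,0.9,0,0,0,0.9,0]
}}

```text
time: 15.23
ee_pos: [0.4259, -0.1867, -0.0123]
orientation: [0.002, 0.707, 0.707, 0.003]
wrist_force: [0.2, -1.1, -0.9]
opening: -0.0
grasp_force: 0.0
```

Emit:
{"op": "carry_out", "data": {
  "steps": [0,0,0.3,0,0,0,0.6,0,0,0,0.6,0,0,0,0.6,0]
}}

```text
time: 15.57
ee_pos: [0.426, -0.1867, -0.0183]
orientation: [0.002, 0.707, 0.707, 0.003]
wrist_force: [-0.4, -0.1, 0.4]
opening: -0.0003
grasp_force: 0.0
```

Emit:
{"op": "carry_out", "data": {
  "steps": [0,0,0.2,0,0,0,0.4,0,0,0,0.6,0,0,0,0.6,0,0,0,0.6,0]
}}

```text
time: 15.98
ee_pos: [0.4261, -0.1867, -0.0242]
orientation: [0.002, 0.707, 0.707, 0.003]
wrist_force: [0.1, -0.1, 0.4]
opening: 0.0003
grasp_force: 0.0
```

Emit:
{"op": "carry_out", "data": {
  "steps": [0,0,0.2,0,0,0,0.4,0,0,0,0.4,0,0,0,0.4,0]
}}

```text
time: 16.32
ee_pos: [0.4261, -0.1867, -0.0282]
orientation: [0.002, 0.707, 0.707, 0.003]
wrist_force: [-0.1, -0.3, 0.1]
opening: -0.0002
grasp_force: 0.0
```

Run:
```python
from h import *
d=snap("scene","s8.png"); P,M=pose(); print(P)
im=cv2.imread("pics/raw_s8.png"); q=p("scene",P); x0,y0=int(q[0])-60,int(q[1])-60
a=cv2.resize(im[y0:y0+100,x0:x0+120],None,fx=6,fy=6,interpolation=cv2.INTER_CUBIC); a=np.clip(a.astype(float)*2+10,0,255).astype(np.uint8)
for dz,c in [(0,(0,255,0)),(.03,(0,255,255)),(.06,(255,0,255))]:
    k=(p("scene",P+[0,0,dz])-[x0,y0])*6; cv2.circle(a,tuple(int(i) for i in k),3,c,-1); print(k)
cv2.imwrite("pics/s8.png",a)
```

```text
[ 0.42618341 -0.18677225 -0.02809575]
[361.8 363.6]
[351.6 324. ]
[340.8 282.6]
```

View pics/s8.png

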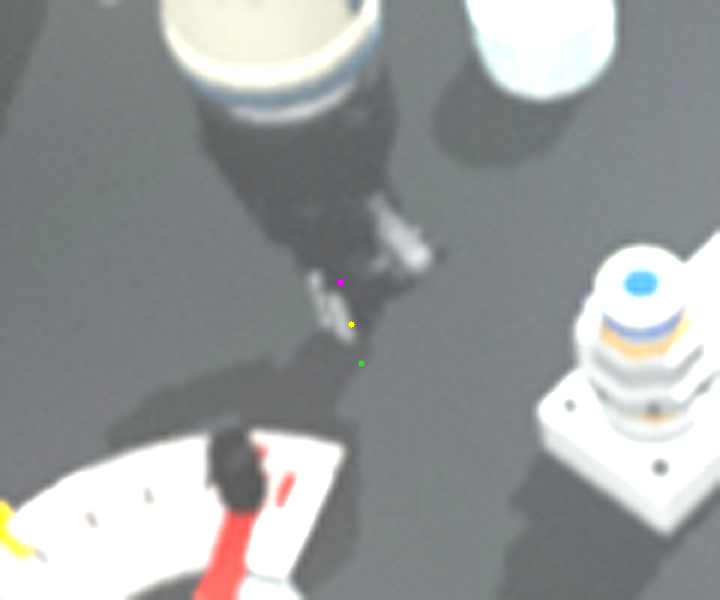

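The closed fingertips (350,342) are very near the bench, next to their shadow, though the reported TCP z is −28 mm. The z reading is offset, so I'll touch the bench to calibrate it.

Emit:
{"op": "carry_out", "data": {
  "steps": [0,0,0.1,0,0,0,0.2,0,0,0,0.3,0,0,0,0.3,0,0,0,0.3,0]
}}

```text
time: 16.78
ee_pos: [0.4263, -0.1868, -0.0308]
orientation: [0.003, 0.707, 0.707, 0.003]
wrist_force: [0.1, -0.1, 4.8]
opening: 0.0004
grasp_force: 2.3
```

Emit:
{"op": "carry_out", "data": {
  "steps": [0,0,0.1,0,0,0,0.2,0,0,0,0.3,0,0,0,0.3,0,0,0,0.3,0]
}}

```text
time: 17.2
ee_pos: [0.4264, -0.1869, -0.0311]
orientation: [0.003, 0.707, 0.707, 0.003]
wrist_force: [-9.8, 3.3, 51.2]
opening: 0.0
grasp_force: 26.0
```

Emit:
{"op": "carry_out", "data": {
  "steps": [0,0,-0.8,0,0,0,-3,0,0,0,-3,0]
}}

```text
time: 17.45
ee_pos: [0.4275, -0.1875, -0.0017]
orientation: [0.004, 0.707, 0.707, 0.003]
wrist_force: [0.3, 0.7, 0.4]
opening: 0.0001
grasp_force: 0.0
```

Run:
```python
from h import *
im=cv2.imread("pics/raw_s8.png"); P=np.array([.4262,-.1868,-.0281]); q=p("scene",P); x0,y0=int(q[0])-55,int(q[1])-65
a=cv2.resize(im[y0:y0+80,x0:x0+90],None,fx=8,fy=8,interpolation=cv2.INTER_CUBIC); a=np.clip((a.astype(float)-10)*3.5,0,255).astype(np.uint8)
for zt,c in [(.073+.0305,(0,255,0)),(.073,(0,0,255))]:
    pts=[(p("scene",P+[sx*.0425,sy*.038,zt])-[x0,y0])*8 for sx,sy in [(1,1),(1,-1),(-1,-1),(-1,1)]]
    cv2.polylines(a,[np.int32(pts)],True,c,1)
cv2.imwrite("pics/c9.png",a); rel()
```

```text
pos [ 0.4275 -0.1875 -0.0017] yang 0.1 opening 0.0001 t 17.45
```

View pics/c9.png

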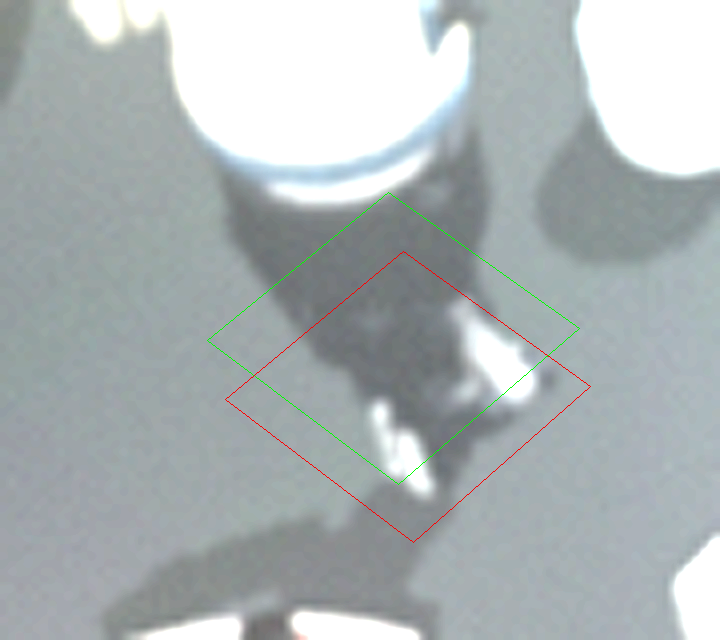

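Run:
```python
from h import *
X,Y=.5655,-.1464
rel((.4275,-.1875,.15,0.5),(X,Y,.15,.5),(X,Y,.05,.5),(X,Y,.0355,.5))
```

```text
pos [ 0.4275 -0.1875 -0.0017] yang 0.1 opening 0.0001 t 17.45
[ -0.    -0.   -15.17] -0.4
[  4.09  13.8  -15.17] -0.4
[ 4.09 13.8  -5.17] -0.4
[ 4.09 13.8  -3.72] -0.4
```

Emit:
{"op": "carry_out", "data": {
  "steps": [0,0,-4,0,0,0,-8,0,0,0,-12,0,0,0,-15.2,0,2,6.9,-15.2,-0.4,3,10,-15.2,-0.4,4.1,13.8,-15.2,-0.4,4.1,13.8,-15.2,-0.4,4.1,13.8,-15.2,-0.4],
  "gripper": 0.2
}}

```text
time: 18.2
ee_pos: [0.5672, -0.1446, 0.1488]
orientation: [0.004, 0.703, 0.711, 0.004]
wrist_force: [-0.3, -0.6, 0.7]
opening: 0.0684
grasp_force: 0.0
```

Run:
```python
from h import *
X,Y=.5655,-.1464
rel((X,Y,.05,.5),(X,Y,.0355,.5)); P,M=pose();print(M[:,2])
```

```text
pos [ 0.5672 -0.1446  0.1488] yang 0.6 opening 0.0684 t 18.2
[-0.17 -0.18  9.88] 0.1
[-0.17 -0.18 11.33] 0.1
[ 1.06738280e-02 -2.60574592e-04 -9.99942999e-01]
```

Emit:
{"op": "carry_out", "data": {
  "steps": [-0.2,-0.2,3,0,-0.2,-0.3,6,0,-0.2,-0.3,9,0,-0.2,-0.3,10,0,-0.2,-0.3,10,0,-0.2,-0.3,10,0]
}}

```text
time: 18.7
ee_pos: [0.5602, -0.1478, 0.0489]
orientation: [0.002, 0.704, 0.71, 0.002]
wrist_force: [-0.2, 0.1, 0.4]
opening: 0.068
grasp_force: 0.0
```

Emit:
{"op": "carry_out", "data": {
  "steps": [0,0,0.4,0,0,0,0.8,0,0,0,1.2,0,0,0,1.2,0,0,0,1.2,0]
}}

```text
time: 19.12
ee_pos: [0.5608, -0.1477, 0.0372]
orientation: [0.003, 0.704, 0.71, 0.003]
wrist_force: [0.1, 0.0, -0.6]
opening: 0.0685
grasp_force: 0.0
```

Emit:
{"op": "carry_out", "data": {
  "steps": [0,0,0,0,0,0,0,0,0,0,0,0,0,0,0,0,0,0,0,0],
  "gripper": 0.6,
  "squeeze": 30
}}

```text
time: 19.53
ee_pos: [0.5675, -0.1479, 0.0395]
orientation: [0.008, 0.704, 0.71, 0.006]
wrist_force: [14.5, 6.7, 1.7]
opening: 0.0452
grasp_force: 36.3
```

Emit:
{"op": "carry_out", "data": {
  "steps": [0,0.2,0,0,0,0.4,0,0,0,0.6,0,0,0,0.6,0,0]
}}

```text
time: 19.87
ee_pos: [0.5673, -0.1478, 0.0376]
orientation: [0.003, 0.704, 0.71, 0.003]
wrist_force: [0.4, 2.0, 4.8]
opening: 0.0449
grasp_force: 36.8
```

Centred, with the lateral force gone. Now I'll pull the sleeve down.

Emit:
{"op": "carry_out", "data": {
  "steps": [0,0,0.2,0,0,0,0.4,0,0,0,0.6,0,0,0,0.8,0,0,0,0.8,0,0,0,0.8,0,0,0,0.8,0]
}}

```text
time: 20.45
ee_pos: [0.5673, -0.1478, 0.0306]
orientation: [0.003, 0.704, 0.71, 0.003]
wrist_force: [-3.4, 3.2, 16.4]
opening: 0.0451
grasp_force: 38.0
```

Run:
```python
from h import *
snap("scene","s10.png"); b=cv2.imread("pics/raw_s10.png")[215:295,195:300]; cv2.imwrite("pics/c10.png",cv2.resize(b,None,fx=6,fy=6,interpolation=cv2.INTER_CUBIC)); rel(); print(ctrl.state()["wrist_force"])
```

```text
pos [ 0.5673 -0.1479  0.0306] yang 0.5 opening 0.0447 t 20.5
[-3.8279221   1.02618446 15.87832951]
```

View pics/c10.png

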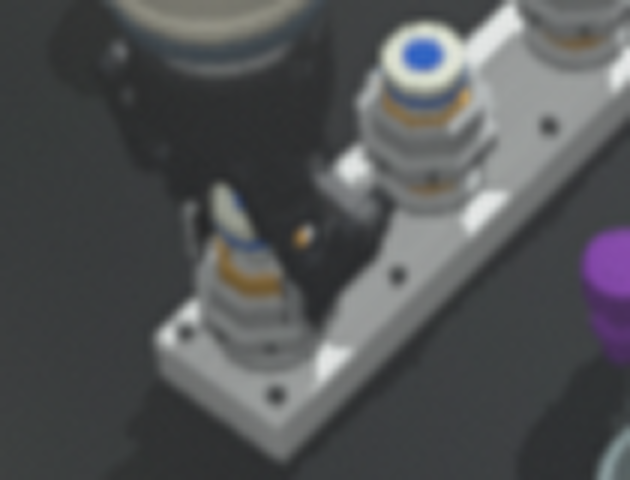

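The head of filter 1 (230,210) now stands clear of its brass mouth (250,270): it has popped. I'll release the sleeve, rise and grip the head.

Emit:
{"op": "carry_out", "data": {
  "steps": [0,0,0,0,0,0,0,0,0,0,0,0,0,0,0,0,0,0,-1,0,0,0,-2,0,0,0,-3.1,0,0,0,-3.1,0,0,0,-3.1,0],
  "gripper": 0.25
}}

```text
time: 21.25
ee_pos: [0.5674, -0.1479, 0.0614]
orientation: [0.004, 0.704, 0.71, 0.003]
wrist_force: [-0.2, -0.0, -0.3]
opening: 0.0642
grasp_force: 0.0
```

Emit:
{"op": "carry_out", "data": {
  "steps": [0,0,0,0,0,0,0,0,0,0,0,0,0,0,0,0,0,0,0,0,0,0,0,0],
  "gripper": 0.8,
  "squeeze": 40
}}

```text
time: 21.75
ee_pos: [0.5663, -0.1476, 0.0597]
orientation: [0.002, 0.704, 0.71, 0.002]
wrist_force: [-1.4, -0.6, 0.8]
opening: 0.0326
grasp_force: 39.5
```

Emit:
{"op": "carry_out", "data": {
  "steps": [0,0,-1,0,0,0,-2,0,0,0,-4,0,0,0,-7,0,0,0,-10,0,0,0,-10.5,0,0,0,-10.5,0]
}}

```text
time: 22.33
ee_pos: [0.5678, -0.1483, 0.1685]
orientation: [0.005, 0.704, 0.71, 0.004]
wrist_force: [-0.5, 0.3, -0.2]
opening: 0.0328
grasp_force: 39.8
```

```bash
cat >> h.py <<'E'
def tray():
    d=ctrl.get_image("top"); np.savez("pics/top.npz",mtx=d["mtx"],T=d["world_from_camera"]); im=d["image"]
    h=cv2.cvtColor(im,cv2.COLOR_BGR2HSV); m=cv2.inRange(h,(105,150,60),(125,255,255)); m[:, :60]=0
    n,l,st,c=cv2.connectedComponentsWithStats(m); i=1+np.argmax(st[1:,4]); pts=cv2.findNonZero((l==i).astype(np.uint8))
    (cx,cy),sz,an=cv2.minAreaRect(pts); print("tray rect px",round(cx,1),round(cy,1),np.round(sz,1),round(an,1)); 
    t=w("top",cx,cy,.03); print("tray center ~",t); return t
def spots(c,yaw=-5):
    a=np.radians(yaw); R=np.array([[np.cos(a),-np.sin(a)],[np.sin(a),np.cos(a)]]); return [c[:2]+R@np.array(v) for v in [(-.04,-.03),(.04,-.03),(-.04,.03),(.04,.03)]]
E
python3 - <<'E'
from h import *
im=cv2.imread("pics/raw_t1.png")
class F: 
    def get_image(self,n): return dict(image=im,mtx=cal("top")[0],world_from_camera=cal("top")[1])
import h; real=h.ctrl; h.ctrl=F(); tray(); h.ctrl=real
t=tray(); print(spots(t)); S=spots(t)[0]
rel((S[0]+.001,S[1],.16,0.5),(S[0]+.001,S[1],.015,.5)); print(ctrl.state()["grasp_force"],ctrl.state()["wrist_force"])
E
```

```text
tray rect px 137.6 233.4 [69.8 83.1] 6.7
tray center ~ [0.5444 0.3693 0.03  ]
tray rect px 137.7 233.4 [69.7 83.2] 6.8
tray center ~ [0.5444 0.3692 0.03  ]
[array([0.50193754, 0.34280039]), array([0.58163312, 0.33582793]), array([0.50716688, 0.40257207]), array([0.58686246, 0.39559961])]
pos [ 0.5664 -0.1479  0.1664] yang 0.5 opening 0.0328 t 22.3833
[49.12 -5.96  0.64] -0.0
[49.12 -5.96 15.14] -0.0
39.81120407581329 [ 0.12266513  0.05143318 -0.71252422]
```

Emit:
{"op": "carry_out", "data": {
  "steps": [4,0,0,0,8,0,0,0,12,0,0,0,16,0,0,0,20,0,0,0,24,0,0,0,28,0,0,0,32,0,0,0,36,0,0,0,40,0,0,0]
}}

```text
time: 23.22
ee_pos: [0.5611, 0.2538, 0.1632]
orientation: [0.002, 0.704, 0.71, 0.001]
wrist_force: [0.8, -1.0, -1.1]
opening: 0.0326
grasp_force: 39.8
```

Emit:
{"op": "carry_out", "data": {
  "steps": [3,-1,0,0,6,-2.5,0,0,8.3,-5,0,0,8.3,-6.6,0,0,8.3,-6.6,4,0,8.3,-6.6,7,0,8.3,-6.6,10,0,8.3,-6.6,10,0,8.3,-6.6,10,0]
}}

```text
time: 23.97
ee_pos: [0.4946, 0.3335, 0.0622]
orientation: [0.002, 0.704, 0.71, -0.0]
wrist_force: [1.5, -0.3, -0.6]
opening: 0.033
grasp_force: 40.0
```

Run:
```python
from h import *
rel((.5005,.335,.015,.5)); print(ctrl.state()["grasp_force"],ctrl.state()["wrist_force"])
```

```text
pos [0.4946 0.3335 0.0622] yang 0.5 opening 0.033 t 23.9667
[0.14 0.59 4.72] -0.0
39.99190092086792 [ 1.47137587 -0.31124334 -0.55785703]
```

Emit:
{"op": "carry_out", "data": {
  "steps": [0.1,0.5,1.5,0,0.1,0.5,3,0,0.1,0.5,4,0,0.1,0.5,4.7,0,0.1,0.5,4.7,0,0.1,0.5,4.7,0]
}}

```text
time: 24.47
ee_pos: [0.5022, 0.3359, 0.0182]
orientation: [0.003, 0.704, 0.71, 0.003]
wrist_force: [-0.6, -0.7, -0.7]
opening: 0.0329
grasp_force: 40.0
```

Emit:
{"op": "carry_out", "data": {
  "steps": [0,0,0,0,0,0,0,0,0,0,0,0,0,0,0,0,0,0,-2,0,0,0,-6,0,0,0,-10,0,0,0,-14,0,0,0,-14,0],
  "gripper": 0.45
}}

```text
time: 25.22
ee_pos: [0.5053, 0.3386, 0.1661]
orientation: [0.004, 0.704, 0.71, 0.009]
wrist_force: [1.8, 0.6, 0.1]
opening: 0.0472
grasp_force: 0.0
```

Run:
```python
from h import *
# next: coupler 2
X,Y=.567,-.0475
rel((X,Y,.155,.5)); P,M=pose(); print(M[:,2])
```

```text
pos [0.5053 0.3386 0.1661] yang 0.5 opening 0.0472 t 25.2167
[-38.66   5.87   1.11] -0.0
[ 0.01847026  0.00739832 -0.99980204]
```

Emit:
{"op": "carry_out", "data": {
  "steps": [-4,1.5,0,0,-8,3,0,0,-12,4.5,0,0,-16,6,0,0,-18.5,6,0,0,-18.5,6,0,0,-18.5,6,0,0,-18.5,6,0,0],
  "gripper": 0.2
}}

```text
time: 25.88
ee_pos: [0.5625, 0.1515, 0.1581]
orientation: [0.002, 0.705, 0.71, 0.003]
wrist_force: [-0.1, 0.8, -0.4]
opening: 0.0686
grasp_force: 0.0
```

Run:
```python
from h import *
rel((.565,.152,.05,.5),(.565,.152,.037,.5)); P,M=pose(); print(M[:,2])
```

```text
pos [0.5625 0.1515 0.1581] yang 0.4 opening 0.0686 t 25.8833
[ 0.05  0.25 10.81] -0.1
[ 0.05  0.25 12.11] -0.1
[ 7.44750355e-03  5.36646734e-04 -9.99972123e-01]
```

Emit:
{"op": "carry_out", "data": {
  "steps": [0,0.2,3,0,0,0.2,6,0,0,0.2,9,0,0,0.2,10.8,0,0,0.2,10.8,0,0,0.2,10.8,0,0,0.2,10.8,0]
}}

```text
time: 26.47
ee_pos: [0.566, 0.1525, 0.0511]
orientation: [0.003, 0.704, 0.71, 0.003]
wrist_force: [0.5, 0.3, -0.1]
opening: 0.0688
grasp_force: 0.0
```

Run:
```python
from h import *
rel((.565,.152,.0375,.5))
```

```text
pos [0.566  0.1525 0.0511] yang 0.5 opening 0.0688 t 26.4667
[-0.05 -0.1   1.36] 0.0
```

Now down, close and check the lateral force.

Emit:
{"op": "carry_out", "data": {
  "steps": [0,-0.1,0.5,0,0,-0.1,1,0,0,-0.1,1.3,0,0,-0.1,1.3,0,0,-0.1,1.3,0]
}}

```text
time: 26.88
ee_pos: [0.5643, 0.1513, 0.0371]
orientation: [0.002, 0.704, 0.71, 0.003]
wrist_force: [-0.3, -0.0, 0.3]
opening: 0.0681
grasp_force: 0.0
```

Emit:
{"op": "carry_out", "data": {
  "steps": [0,0,0,0,0,0,0,0,0,0,0,0,0,0,0,0,0,0,0,0],
  "gripper": 0.6,
  "squeeze": 35
}}

```text
time: 27.3
ee_pos: [0.564, 0.1513, 0.0371]
orientation: [0.002, 0.704, 0.71, 0.002]
wrist_force: [-2.5, 0.4, 4.3]
opening: 0.045
grasp_force: 40.4
```

Emit:
{"op": "carry_out", "data": {
  "steps": [0,0,0.2,0,0,0,0.4,0,0,0,0.6,0,0,0,0.8,0,0,0,0.8,0,0,0,0.8,0,0,0,0.8,0,0,0,0.8,0]
}}

```text
time: 27.97
ee_pos: [0.564, 0.1513, 0.0292]
orientation: [0.002, 0.704, 0.71, 0.002]
wrist_force: [-4.6, 0.5, 7.0]
opening: 0.0453
grasp_force: 40.9
```

Emit:
{"op": "carry_out", "data": {
  "steps": [0,0,0,0,0,0,0,0,0,0,0,0,0,0,0,0,0,0,-1,0,0,0,-2,0,0,0,-3.2,0,0,0,-3.2,0,0,0,-3.2,0],
  "gripper": 0.25
}}

```text
time: 28.72
ee_pos: [0.5652, 0.1516, 0.0625]
orientation: [0.003, 0.704, 0.71, 0.004]
wrist_force: [-1.0, -1.0, -0.0]
opening: 0.0641
grasp_force: 0.0
```

Emit:
{"op": "carry_out", "data": {
  "steps": [0,0,0,0,0,0,0,0,0,0,0,0,0,0,0,0,0,0,0,0,0,0,0,0],
  "gripper": 0.8,
  "squeeze": 40
}}

```text
time: 29.22
ee_pos: [0.5638, 0.1513, 0.0608]
orientation: [0.002, 0.704, 0.71, 0.002]
wrist_force: [-0.7, -0.8, 1.3]
opening: 0.033
grasp_force: 39.5
```

Emit:
{"op": "carry_out", "data": {
  "steps": [0,0,-0.2,0,0,0,-0.4,0,0,0,-0.4,0]
}}

```text
time: 29.47
ee_pos: [0.5645, 0.1514, 0.0654]
orientation: [0.003, 0.704, 0.71, 0.003]
wrist_force: [0.3, -0.6, -0.6]
opening: 0.0326
grasp_force: 39.7
```

Run:
```python
from h import *
t=tray()-[.002,.008,0]; S=spots(t)
for s in S: print(s.round(4))
s=S[2]; rel((.565,.152,.16,.5),(s[0]+.001,s[1]-.001,.16,.5),(s[0]+.001,s[1]-.001,.018,.5))
# tray picture
d=snap("top","t11.png",(90,180,190,290),5)
```

```text
tray rect px 131.3 232.8 [59.4 81.1] 4.8
tray center ~ [0.5458 0.3844 0.03  ]
[0.5013 0.35  ]
[0.581 0.343]
[0.5066 0.4098]
[0.5863 0.4028]
pos [0.5644 0.1514 0.0653] yang 0.5 opening 0.0326 t 29.5167
[ 0.06  0.06 -9.47] -0.0
[25.78 -5.48 -9.47] -0.0
[25.78 -5.48  4.73] -0.0
```

View pics/t11.png

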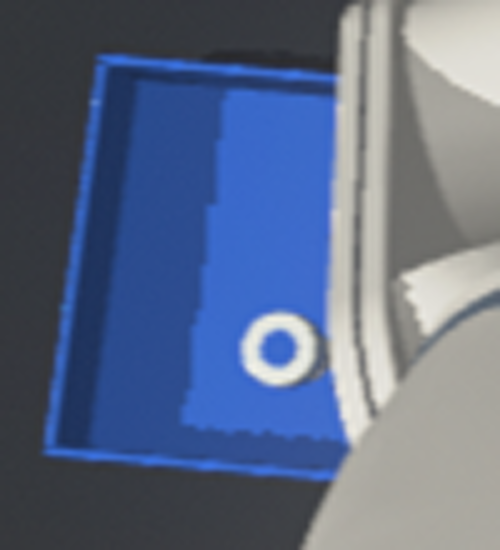

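The tray has not moved, and filter 1 stands upright in it at (280,348). Filter 4 lifts freely, so I'll carry it to the next spot.

Emit:
{"op": "carry_out", "data": {
  "steps": [0,0,-3,0,0,0,-6,0,0,0,-9.5,0,4,0,-9.5,0,8,0,-9.5,0,12,-1.5,-9.5,0,16,-3,-9.5,0,20,-5,-9.5,0,24.2,-5.8,-9.5,0,24.2,-5.8,-9.5,0]
}}

```text
time: 30.4
ee_pos: [0.5016, 0.3986, 0.1598]
orientation: [0.002, 0.703, 0.711, 0.004]
wrist_force: [0.3, -0.9, 0.2]
opening: 0.0326
grasp_force: 41.3
```

Emit:
{"op": "carry_out", "data": {
  "steps": [0,0,3,0,0,0,6,0,0,0,9,0,0,0,9,0,0,0,9,0]
}}

```text
time: 30.82
ee_pos: [0.5032, 0.3918, 0.0683]
orientation: [0.002, 0.704, 0.71, 0.001]
wrist_force: [-0.9, 0.2, 0.3]
opening: 0.0329
grasp_force: 41.2
```

Run:
```python
from h import *
rel((.506,.394,.018,.5)); print(ctrl.state()["grasp_force"])
```

```text
pos [0.5032 0.3918 0.0683] yang 0.4 opening 0.0329 t 30.8167
[0.22 0.28 5.03] -0.1
41.23939275741577
```

Emit:
{"op": "carry_out", "data": {
  "steps": [0.2,0.2,1.5,0,0.2,0.2,3,0,0.2,0.2,4.2,0,0.2,0.2,5.2,0,0.2,0.2,5.2,0,0.2,0.2,5.2,0]
}}

```text
time: 31.32
ee_pos: [0.5066, 0.3948, 0.0175]
orientation: [0.002, 0.704, 0.71, 0.002]
wrist_force: [-0.1, 0.2, -1.0]
opening: 0.0328
grasp_force: 41.3
```

Emit:
{"op": "carry_out", "data": {
  "steps": [0,0,0,0,0,0,0,0,0,0,0,0,0,0,0,0,0,0,-2,0,0,0,-6,0,0,0,-10,0,0,0,-14,0,0,0,-14,0],
  "gripper": 0.45
}}

```text
time: 32.07
ee_pos: [0.5097, 0.3981, 0.1668]
orientation: [0.004, 0.704, 0.71, 0.01]
wrist_force: [0.6, 0.9, 0.8]
opening: 0.0473
grasp_force: 0.0
```

Emit:
{"op": "carry_out", "data": {
  "steps": [-4,0.7,0,0,-8,1.4,0,0,-12,2.1,0,0,-16,2.8,0,0,-20,3.5,0,0,-24,4.2,0,0,-28,5,0,0,-32,6,0,0,-34.2,6,0,0,-34.2,6,0,0],
  "gripper": 0.2
}}

```text
time: 32.9
ee_pos: [0.5687, 0.0492, 0.1583]
orientation: [0.003, 0.706, 0.708, 0.003]
wrist_force: [0.2, 0.3, -0.1]
opening: 0.0682
grasp_force: 0.0
```

Emit:
{"op": "carry_out", "data": {
  "steps": [0,0,0,0,0,0,0,0]
}}

```text
time: 33.07
ee_pos: [0.5682, 0.0537, 0.1581]
orientation: [0.002, 0.704, 0.71, 0.003]
wrist_force: [0.9, 0.7, 1.0]
opening: 0.0683
grasp_force: 0.0
```

Run:
```python
from h import *
rel((.566,.0523,.05,.5)); tray()
```

```text
pos [0.5682 0.0537 0.1581] yang 0.4 opening 0.0683 t 33.0667
[-0.14 -0.22 10.81] -0.1
tray rect px 137.5 233.4 [69.3 83.1] 6.8
tray center ~ [0.5443 0.3697 0.03  ]
```

Emit:
{"op": "carry_out", "data": {
  "steps": [-0.1,-0.3,3,0,-0.1,-0.3,6,0,-0.1,-0.3,9,0,-0.1,-0.3,10.8,0,-0.1,-0.3,10.8,0,-0.1,-0.3,10.8,0,-0.1,-0.3,10.8,0]
}}

```text
time: 33.7
ee_pos: [0.5669, 0.0533, 0.0511]
orientation: [0.003, 0.704, 0.71, 0.003]
wrist_force: [-0.5, 0.2, -0.2]
opening: 0.0686
grasp_force: 0.0
```

Run:
```python
from h import *
rel((.566,.0523,.0373,.5))
```

```text
pos [0.5669 0.0533 0.0511] yang 0.5 opening 0.0686 t 33.7
[-0.1  -0.09  1.38] 0.0
```

Emit:
{"op": "carry_out", "data": {
  "steps": [-0.1,-0.1,0.5,0,-0.1,-0.1,1,0,-0.1,-0.1,1.35,0,-0.1,-0.1,1.35,0,-0.1,-0.1,1.35,0]
}}

```text
time: 34.12
ee_pos: [0.5651, 0.0513, 0.0365]
orientation: [0.002, 0.704, 0.71, 0.003]
wrist_force: [-0.2, 0.3, 0.4]
opening: 0.0681
grasp_force: 0.0
```

Emit:
{"op": "carry_out", "data": {
  "steps": [0,0,0,0,0,0,0,0,0,0,0,0,0,0,0,0,0,0,0,0],
  "gripper": 0.6,
  "squeeze": 35
}}

```text
time: 34.53
ee_pos: [0.565, 0.0513, 0.0367]
orientation: [0.002, 0.704, 0.71, 0.003]
wrist_force: [-2.5, -0.3, 4.0]
opening: 0.0451
grasp_force: 40.5
```

Emit:
{"op": "carry_out", "data": {
  "steps": [0,0,0.2,0,0,0,0.4,0,0,0,0.6,0,0,0,0.8,0,0,0,0.8,0,0,0,0.8,0,0,0,0.8,0,0,0,0.8,0]
}}

```text
time: 35.2
ee_pos: [0.5651, 0.0513, 0.0288]
orientation: [0.002, 0.704, 0.71, 0.003]
wrist_force: [-4.0, -0.5, 7.1]
opening: 0.0449
grasp_force: 41.2
```

Emit:
{"op": "carry_out", "data": {
  "steps": [0,0,0,0,0,0,0,0,0,0,0,0,0,0,0,0,0,0,-1,0,0,0,-2,0,0,0,-3.2,0,0,0,-3.2,0,0,0,-3.2,0],
  "gripper": 0.25
}}

```text
time: 35.95
ee_pos: [0.566, 0.0514, 0.062]
orientation: [0.003, 0.704, 0.71, 0.004]
wrist_force: [-0.8, -0.6, -0.1]
opening: 0.0639
grasp_force: 0.0
```

Emit:
{"op": "carry_out", "data": {
  "steps": [0,0,0,0,0,0,0,0,0,0,0,0,0,0,0,0,0,0,0,0,0,0,0,0],
  "gripper": 0.8,
  "squeeze": 40
}}

```text
time: 36.45
ee_pos: [0.5647, 0.0513, 0.0603]
orientation: [0.002, 0.704, 0.71, 0.002]
wrist_force: [-0.9, -1.0, 1.8]
opening: 0.0332
grasp_force: 39.5
```

Emit:
{"op": "carry_out", "data": {
  "steps": [0,0,-0.2,0,0,0,-0.4,0,0,0,-0.4,0]
}}

```text
time: 36.7
ee_pos: [0.5652, 0.0514, 0.0648]
orientation: [0.003, 0.704, 0.71, 0.003]
wrist_force: [-0.0, -0.8, -0.8]
opening: 0.0332
grasp_force: 39.7
```

Run:
```python
from h import *
rel((.579,.328,.16,.5))
```

```text
pos [0.5652 0.0514 0.0648] yang 0.5 opening 0.0332 t 36.7
[27.65  1.6  -9.52] -0.0
```

Emit:
{"op": "carry_out", "data": {
  "steps": [0,0,-3,0,0,0,-6,0,0,0,-9.5,0,4,0.5,-9.5,0,8,1,-9.5,0,12,1.5,-9.5,0,16,1.5,-9.5,0,20,1.5,-9.5,0,24,1.5,-9.5,0,27.6,1.5,-9.5,0]
}}

```text
time: 37.53
ee_pos: [0.5767, 0.3299, 0.1597]
orientation: [0.002, 0.704, 0.71, 0.003]
wrist_force: [0.4, -0.2, -0.6]
opening: 0.033
grasp_force: 41.2
```

Emit:
{"op": "carry_out", "data": {
  "steps": [0,0,3,0,0,0,6,0,0,0,9,0,0,0,9,0,0,0,9,0]
}}

```text
time: 37.95
ee_pos: [0.5764, 0.3268, 0.0682]
orientation: [0.002, 0.704, 0.71, 0.001]
wrist_force: [-0.1, -0.4, -0.2]
opening: 0.0331
grasp_force: 41.1
```

Run:
```python
from h import *
rel((.580,.328,.017,.5)); print(ctrl.state()["grasp_force"])
```

```text
pos [0.5764 0.3268 0.0682] yang 0.5 opening 0.0331 t 37.95
[0.12 0.36 5.12] -0.0
41.13374054431915
```

Emit:
{"op": "carry_out", "data": {
  "steps": [0.1,0.3,1.5,0,0.1,0.3,3,0,0.1,0.3,4.2,0,0.1,0.3,5.1,0,0.1,0.3,5.1,0,0.1,0.3,5.1,0]
}}

```text
time: 38.45
ee_pos: [0.5806, 0.3281, 0.018]
orientation: [0.002, 0.704, 0.71, 0.002]
wrist_force: [-1.1, 0.3, -0.4]
opening: 0.0328
grasp_force: 41.2
```

Emit:
{"op": "carry_out", "data": {
  "steps": [0,0,0,0,0,0,0,0,0,0,0,0,0,0,0,0,0,0,-2,0,0,0,-6,0,0,0,-10,0,0,0,-14,0,0,0,-14,0],
  "gripper": 0.45
}}

```text
time: 39.2
ee_pos: [0.5847, 0.3311, 0.1682]
orientation: [0.005, 0.704, 0.71, 0.01]
wrist_force: [1.3, 0.4, 1.1]
opening: 0.0468
grasp_force: 0.0
```

Emit:
{"op": "carry_out", "data": {
  "steps": [-4,-0.2,0,0,-8,-0.3,0,0,-12,-0.5,0,0,-16,-0.7,0,0,-20,-1,0,0,-24,-1.2,0,0,-28,-1.4,0,0,-32,-1.4,0,0,-35,-1.4,0,0,-37.5,-1.4,0,0],
  "gripper": 0.2
}}

```text
time: 40.03
ee_pos: [0.5689, -0.0492, 0.1589]
orientation: [0.003, 0.705, 0.709, 0.003]
wrist_force: [0.5, -0.2, -0.2]
opening: 0.0684
grasp_force: 0.0
```

Emit:
{"op": "carry_out", "data": {
  "steps": [0,0,0,0,0,0,0,0]
}}

```text
time: 40.2
ee_pos: [0.5691, -0.0478, 0.1588]
orientation: [0.003, 0.705, 0.709, 0.003]
wrist_force: [-0.6, 0.7, -0.3]
opening: 0.0678
grasp_force: 0.0
```

Run:
```python
from h import *
rel((.567,-.0478,.05,.5)); tray()
```

```text
pos [ 0.5691 -0.0478  0.1588] yang 0.3 opening 0.0678 t 40.2
[ 0.   -0.21 10.88] -0.2
tray rect px 137.6 233.4 [69.7 83.1] 6.7
tray center ~ [0.5444 0.3694 0.03  ]
```

Emit:
{"op": "carry_out", "data": {
  "steps": [0,-0.3,3,0,0,-0.3,6,0,0,-0.3,9,0,0,-0.3,10.8,0,0,-0.3,10.8,0,0,-0.3,10.8,0,0,-0.3,10.8,0]
}}

```text
time: 40.83
ee_pos: [0.5678, -0.0459, 0.0516]
orientation: [0.003, 0.704, 0.71, 0.003]
wrist_force: [-0.2, -0.1, 0.6]
opening: 0.0687
grasp_force: 0.0
```

Run:
```python
from h import *
rel((.5668,-.0478,.037,.5))
```

```text
pos [ 0.5678 -0.0459  0.0516] yang 0.5 opening 0.0687 t 40.8333
[-0.19 -0.1   1.46] 0.0
```

Emit:
{"op": "carry_out", "data": {
  "steps": [-0.15,0,0.5,0,-0.15,0,1,0,-0.15,0,1.4,0,-0.15,0,1.4,0,-0.15,0,1.4,0]
}}

```text
time: 41.25
ee_pos: [0.5668, -0.0482, 0.0364]
orientation: [0.002, 0.704, 0.71, 0.003]
wrist_force: [0.5, 0.2, 0.5]
opening: 0.0683
grasp_force: 0.0
```

Emit:
{"op": "carry_out", "data": {
  "steps": [0,0,0,0,0,0,0,0,0,0,0,0,0,0,0,0,0,0,0,0],
  "gripper": 0.6,
  "squeeze": 35
}}

```text
time: 41.67
ee_pos: [0.5661, -0.0482, 0.0365]
orientation: [0.002, 0.704, 0.71, 0.002]
wrist_force: [-3.5, -1.2, 3.0]
opening: 0.045
grasp_force: 40.6
```

Emit:
{"op": "carry_out", "data": {
  "steps": [0,0,0.2,0,0,0,0.4,0,0,0,0.6,0,0,0,0.8,0,0,0,0.8,0,0,0,0.8,0,0,0,0.8,0,0,0,0.8,0]
}}

```text
time: 42.33
ee_pos: [0.5661, -0.0482, 0.0287]
orientation: [0.002, 0.704, 0.71, 0.002]
wrist_force: [-5.7, -0.4, 6.6]
opening: 0.045
grasp_force: 41.2
```

Emit:
{"op": "carry_out", "data": {
  "steps": [0,0,0,0,0,0,0,0,0,0,0,0,0,0,0,0,0,0,-1,0,0,0,-2,0,0,0,-3.2,0,0,0,-3.2,0,0,0,-3.2,0],
  "gripper": 0.25
}}

```text
time: 43.08
ee_pos: [0.5677, -0.0482, 0.062]
orientation: [0.004, 0.704, 0.71, 0.003]
wrist_force: [0.5, 0.2, 0.3]
opening: 0.0639
grasp_force: 0.0
```

Emit:
{"op": "carry_out", "data": {
  "steps": [0,0,0,0,0,0,0,0,0,0,0,0,0,0,0,0,0,0,0,0,0,0,0,0],
  "gripper": 0.8,
  "squeeze": 40
}}

```text
time: 43.58
ee_pos: [0.5664, -0.0481, 0.0602]
orientation: [0.002, 0.704, 0.71, 0.002]
wrist_force: [-1.9, -0.4, 0.7]
opening: 0.033
grasp_force: 39.6
```

Emit:
{"op": "carry_out", "data": {
  "steps": [0,0,-0.2,0,0,0,-0.4,0,0,0,-0.4,0]
}}

```text
time: 43.83
ee_pos: [0.5671, -0.0482, 0.0649]
orientation: [0.003, 0.704, 0.71, 0.003]
wrist_force: [0.0, 0.6, -0.4]
opening: 0.0326
grasp_force: 39.7
```

Run:
```python
from h import *
rel((.5855,.3875,.16,.5))
```

```text
pos [ 0.5671 -0.0482  0.0649] yang 0.5 opening 0.0326 t 43.8333
[43.55  2.19 -9.51] -0.0
```

Emit:
{"op": "carry_out", "data": {
  "steps": [0,0,-3,0,0,0,-6,0,0,0,-9.5,0,4,0.5,-9.5,0,8,1,-9.5,0,12,1.5,-9.5,0,16,2,-9.5,0,20,2,-9.5,0,24,2,-9.5,0,28,2,-9.5,0]
}}

```text
time: 44.67
ee_pos: [0.5836, 0.234, 0.1598]
orientation: [0.003, 0.704, 0.71, 0.003]
wrist_force: [-0.2, -0.7, -1.0]
opening: 0.0329
grasp_force: 40.7
```

Run:
```python
from h import *
tray()
```

```text
tray rect px 132.7 213.6 [10.6 19.9] 68.2
tray center ~ [0.5919 0.3827 0.03  ]
```

Emit:
{"op": "carry_out", "data": {
  "steps": [4,0,0,0,8,0,0,0,12,0,0,0,15.5,0,0,0,15.5,0,3,0,15.5,0,6,0,15.5,0,9,0,15.5,0,9,0,15.5,0,9,0]
}}

```text
time: 45.47
ee_pos: [0.5819, 0.3862, 0.0681]
orientation: [0.002, 0.704, 0.71, 0.001]
wrist_force: [1.0, 0.2, 0.4]
opening: 0.0328
grasp_force: 40.7
```

Run:
```python
from h import *
rel((.5855,.3875,.017,.5)); print(ctrl.state()["grasp_force"])
```

```text
pos [0.5819 0.3862 0.0681] yang 0.5 opening 0.0328 t 45.4667
[0.13 0.36 5.11] -0.0
40.69382429122925
```

Emit:
{"op": "carry_out", "data": {
  "steps": [0.1,0.3,1.5,0,0.1,0.3,3,0,0.1,0.3,4.2,0,0.1,0.3,5.1,0,0.1,0.3,5.1,0,0.1,0.3,5.1,0]
}}

```text
time: 45.97
ee_pos: [0.5862, 0.3877, 0.018]
orientation: [0.002, 0.704, 0.71, 0.002]
wrist_force: [0.4, 0.0, 0.1]
opening: 0.0328
grasp_force: 40.7
```

Emit:
{"op": "carry_out", "data": {
  "steps": [0,0,0,0,0,0,0,0,0,0,0,0,0,0,0,0,0,0,-2,0,0,0,-6,0,0,0,-10,0,0,0,-14,0,0,0,-14,0],
  "gripper": 0.45
}}

```text
time: 46.72
ee_pos: [0.5902, 0.391, 0.1688]
orientation: [0.004, 0.704, 0.71, 0.01]
wrist_force: [0.9, 0.1, 1.4]
opening: 0.0468
grasp_force: 0.0
```

Emit:
{"op": "carry_out", "data": {
  "steps": [-4,0,0,0,-8,0,0,0,-12,0,0,0,-16,0,0,0,-20,0,0,0,-24,0,0,0,-28,0,0,0,-32,0,0,0,-36,0,0,0,-40,0,0,0]
}}

```text
time: 47.55
ee_pos: [0.5887, -0.0139, 0.1591]
orientation: [0.003, 0.704, 0.71, 0.003]
wrist_force: [1.2, -0.6, -0.3]
opening: 0.0469
grasp_force: 0.0
```

Run:
```python
from h import *
tray(); snap("top","t12.png"); im=cv2.imread("pics/raw_t12.png")
a=cv2.resize(im[180:290,90:390],None,fx=2.6,fy=2.6,interpolation=cv2.INTER_CUBIC); b=cv2.resize(im[200:300,390:490],None,fx=2.9,fy=2.9,interpolation=cv2.INTER_CUBIC)
o=np.zeros((286+290,780,3),np.uint8); o[:a.shape[0],:a.shape[1]]=a; o[286:,:290]=b
snap("scene","s12.png"); c=cv2.imread("pics/raw_s12.png")[250:330,100:200]; o[286:,300:662]=cv2.resize(c,(362,290),interpolation=cv2.INTER_CUBIC)
cv2.imwrite("pics/c12.png",o); rel()
```

```text
tray rect px 137.5 233.3 [69.7 82.9] 6.5
tray center ~ [0.5445 0.3697 0.03  ]
pos [ 0.5889 -0.0148  0.159 ] yang 0.2 opening 0.0475 t 47.7
```

View pics/c12.png

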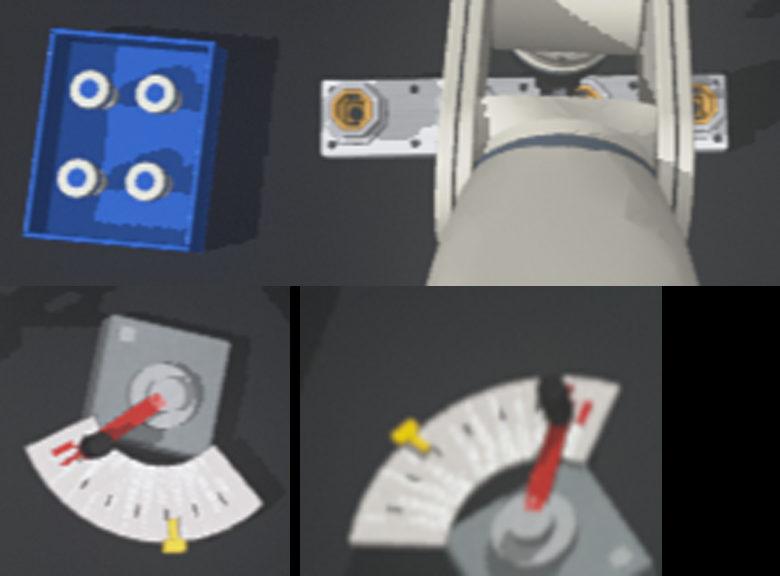

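All four filters stand in the tray at (90,90), (157,93), (78,178) and (146,181), and the lever is at the red mark. I'll now measure the index angle in code.

```bash
cat > m.py <<'E'
from h import *
def line(cam,fn,box,lo,hi,z):
    im=cv2.imread(fn); h=cv2.cvtColor(im,cv2.COLOR_BGR2HSV); m=cv2.inRange(h,lo,hi)
    if lo[0]==0: m|=cv2.inRange(h,(172,lo[1],lo[2]),(180,255,255))
    k=np.zeros_like(m); x0,y0,x1,y1=box; k[y0:y1,x0:x1]=m[y0:y1,x0:x1]
    n,l,st,c=cv2.connectedComponentsWithStats(k); i=1+np.argmax(st[1:,4]); ys,xs=np.nonzero(l==i)
    W=np.array([w(cam,x,y,z)[:2] for x,y in zip(xs,ys)]); c=W.mean(0); v=np.linalg.svd(W-c)[2][0]; return c,v,W
def meas(top=None,scene=None):
    piv=np.array([.5295,-.3567])
    out={}
    for cam,fn,box in [("top",top,(390,200,490,300)),("scene",scene,(100,250,200,350))]:
        if fn is None: continue
        for nm,lo,hi,z in [("red",(0,150,90),(8,255,255),.054),("yellow",(20,140,110),(35,255,255),.038)]:
            c,v,W=line(cam,fn,box,lo,hi,z); v=v*np.sign(v@(c-piv)); ang=np.degrees(np.arctan2(v[1],v[0]))%360
            pa=np.degrees(np.arctan2(*(c-piv)[::-1]))%360; r=np.hypot(*(W-piv).T)
            print(cam,nm,len(W),"c",c.round(4),"axis ang",round(ang,1),"ang from piv",round(pa,1),"r",r.min().round(3),r.max().round(3)); out[cam,nm]=(c,v)
    return out
def isect(a,b): 
    t=np.linalg.solve(np.c_[a[1],-b[1]],b[0]-a[0]); return a[0]+t[0]*a[1]
E
python3 - <<'E'
from m import *
a=meas("pics/raw_t1.png","pics/raw_s1.png"); b=meas("pics/raw_t12.png","pics/raw_s12.png")
for c in ("top","scene"): print("pivot",c,isect(a[c,"red"],b[c,"red"]))
E
```

```text
top red 116 c [ 0.4889 -0.3515] axis ang 173.5 ang from piv 172.7 r 0.016 0.066
top yellow 42 c [ 0.4116 -0.3599] axis ang 172.3 ang from piv 181.6 r 0.102 0.125
scene red 106 c [ 0.4904 -0.3508] axis ang 175.4 ang from piv 171.4 r 0.012 0.07
scene yellow 46 c [ 0.4095 -0.3587] axis ang 181.2 ang from piv 180.9 r 0.102 0.13
top red 91 c [ 0.5097 -0.326 ] axis ang 121.3 ang from piv 122.9 r 0.015 0.061
top yellow 42 c [ 0.4116 -0.3599] axis ang 172.3 ang from piv 181.6 r 0.102 0.125
scene red 91 c [ 0.507  -0.3229] axis ang 122.5 ang from piv 123.7 r 0.014 0.067
scene yellow 46 c [ 0.4095 -0.3587] axis ang 181.2 ang from piv 180.9 r 0.102 0.13
pivot top [ 0.5278359  -0.35587775]
pivot scene [ 0.52660849 -0.35368503]
```

Run:
```python
from h import *
rel((.488,-.2925,.159,32.9),(.488,-.2925,.042,32.9))
```

```text
pos [ 0.5889 -0.0148  0.159 ] yang 0.2 opening 0.0475 t 47.7
[-27.73 -10.18   0.  ] -32.7
[-27.73 -10.18  11.7 ] -32.7
```

Emit:
{"op": "carry_out", "data": {
  "steps": [-3.5,-1.3,0,-4,-7,-2.6,0,-8,-10.5,-3.9,0,-13,-14,-5.2,0,-17,-17.5,-6.5,0,-22,-21,-7.8,0,-27,-24.5,-9,0,-30,-27.7,-10.2,0,-32.7,-27.7,-10.2,0,-32.7,-27.7,-10.2,0,-32.7],
  "gripper": 0.35
}}

```text
time: 48.53
ee_pos: [0.489, -0.2904, 0.158]
orientation: [0.003, 0.477, 0.879, 0.002]
wrist_force: [0.6, 0.5, -0.2]
opening: 0.0552
grasp_force: 0.0
```

Run:
```python
from h import *
rel((.488,-.2925,.042,32.9)); P,M=pose(); print(M[:,2])
```

```text
pos [ 0.489  -0.2904  0.158 ] yang 33.0 opening 0.0552 t 48.5333
[-0.13 -0.2  11.6 ] 0.1
[ 7.87912901e-03  2.13946011e-04 -9.99968936e-01]
```

Emit:
{"op": "carry_out", "data": {
  "steps": [-0.1,-0.2,3,0,-0.1,-0.2,6,0,-0.1,-0.2,9,0,-0.1,-0.2,10.5,0,-0.1,-0.2,11.6,0,-0.1,-0.2,11.6,0,-0.1,-0.2,11.6,0]
}}

```text
time: 49.12
ee_pos: [0.4894, -0.2907, 0.042]
orientation: [0.003, 0.475, 0.88, 0.002]
wrist_force: [0.4, 0.3, 0.4]
opening: 0.0556
grasp_force: 0.0
```

Emit:
{"op": "carry_out", "data": {
  "steps": [0,0,0,0,0,0,0,0,0,0,0,0,0,0,0,0,0,0,0,0,0,0,0,0],
  "gripper": 0.9,
  "squeeze": 25
}}

```text
time: 49.62
ee_pos: [0.4882, -0.2928, 0.0433]
orientation: [0.004, 0.476, 0.88, 0.001]
wrist_force: [-5.7, -3.6, 7.6]
opening: 0.0186
grasp_force: 24.7
```

Run:
```python
from h import *
arc([6.5*k for k in range(1,10)])
```

```text
lever world ang 122.88 r 0.0761
pos [ 0.4882 -0.2928  0.0433] yang 33.2 opening 0.0186 t 49.6167
[-0.04 -0.86  0.  ] -6.5
[-0.19 -1.71  0.  ] -13.0
[-0.42 -2.54  0.  ] -19.5
[-0.75 -3.34  0.  ] -26.0
[-1.17 -4.09  0.  ] -32.5
[-1.67 -4.79  0.  ] -39.0
[-2.25 -5.44  0.  ] -45.5
[-2.89 -6.01  0.  ] -52.0
[-3.6 -6.5  0. ] -58.5
```

Emit:
{"op": "carry_out", "data": {
  "steps": [-0.04,-0.86,0,-6.5,-0.19,-1.71,0,-13,-0.42,-2.54,0,-19.5,-0.75,-3.34,0,-26,-1.17,-4.09,0,-32.5,-1.67,-4.79,0,-39,-2.25,-5.44,0,-45.5,-2.89,-6.01,0,-52,-2.89,-6.01,0,-52,-2.89,-6.01,0,-52]
}}

```text
time: 50.45
ee_pos: [0.4544, -0.3499, 0.0433]
orientation: [0.004, 0.042, 0.999, -0.0]
wrist_force: [-2.7, 0.7, 8.3]
opening: 0.0187
grasp_force: 24.8
```

Run:
```python
from m import *
arc([2,4,6,7,8]); print(ctrl.state()["wrist_force"])
snap("scene","s13.png"); snap("top","t13.png"); meas("pics/raw_t13.png","pics/raw_s13.png")
```

```text
lever world ang 174.86 r 0.0754
pos [ 0.4544 -0.3499  0.0433] yang 85.2 opening 0.0187 t 50.45
[-0.   -0.26  0.  ] -2.0
[-0.02 -0.53  0.  ] -4.0
[-0.04 -0.79  0.  ] -6.0
[-0.05 -0.92  0.  ] -7.0
[-0.07 -1.05  0.  ] -8.0
[-2.70319977  0.67904406  8.26148598]
top red 102 c [ 0.4929 -0.3525] axis ang 171.9 ang from piv 173.5 r 0.012 0.06
top yellow 28 c [ 0.413  -0.3576] axis ang 161.5 ang from piv 180.4 r 0.102 0.125
scene red 102 c [ 0.4882 -0.351 ] axis ang 174.3 ang from piv 172.1 r 0.016 0.071
scene yellow 15 c [ 0.4095 -0.3611] axis ang 125.5 ang from piv 182.1 r 0.114 0.124
```

Emit:
{"op": "carry_out", "data": {
  "steps": [0,-0.26,0,-2,-0.02,-0.53,0,-4,-0.04,-0.79,0,-6,-0.05,-0.92,0,-7,-0.05,-0.92,0,-7,-0.05,-0.92,0,-7]
}}

```text
time: 51.05
ee_pos: [0.4542, -0.3586, 0.0433]
orientation: [0.004, -0.019, 1.0, -0.001]
wrist_force: [-2.0, 1.7, 7.8]
opening: 0.0185
grasp_force: 24.8
```

Emit:
{"op": "carry_out", "data": {
  "steps": [0,0,0,0,0,0,0,0,0,0,0,0,0,0,0,0,0,0,-3,0,0,0,-6,0,0,0,-10,0,0,0,-13,0,0,0,-13,0,0,0,-13,0],
  "gripper": 0.4
}}

```text
time: 51.88
ee_pos: [0.454, -0.3589, 0.1737]
orientation: [0.005, -0.019, 1.0, -0.001]
wrist_force: [-0.6, 0.1, 0.1]
opening: 0.0512
grasp_force: 0.0
```

Emit:
{"op": "carry_out", "data": {
  "steps": [4,0,0,0,8,0,0,0,12,0,0,0,15,0,0,0,15,0,0,0]
}}

```text
time: 52.3
ee_pos: [0.2974, -0.3612, 0.1684]
orientation: [0.001, -0.018, 1.0, 0.003]
wrist_force: [-0.1, 0.0, -0.2]
opening: 0.0513
grasp_force: 0.0
```

Run:
```python
from m import *
rel()
snap("scene","s14.png"); snap("top","t14.png"); meas("pics/raw_t14.png","pics/raw_s14.png")
im=cv2.imread("pics/raw_t14.png"); h=cv2.cvtColor(im,cv2.COLOR_BGR2HSV)
for y in range(252,293):
    r=im[y,435:462].astype(int); print(y,"".join('R' if (a[2]>1.6*a[1] and a[2]>90) else 'Y' if (a[2]>1.5*a[0] and a[1]>1.4*a[0]) else '#' if a.sum()<150 else '.' for a in r))
```

```text
pos [ 0.2974 -0.3612  0.1684] yang 92.0 opening 0.0513 t 52.3
top red 119 c [ 0.4881 -0.3563] axis ang 181.5 ang from piv 179.5 r 0.016 0.068
top yellow 42 c [ 0.4116 -0.3599] axis ang 172.3 ang from piv 181.6 r 0.102 0.125
scene red 109 c [ 0.4896 -0.3553] axis ang 183.1 ang from piv 177.9 r 0.012 0.07
scene yellow 48 c [ 0.4098 -0.3585] axis ang 182.8 ang from piv 180.9 r 0.102 0.13
252 ...........RRRRRR..........
253 ...........RRRRRR..........
254 ...........RRRRRR..........
255 ...........RRRRRR..........
256 ...........RRRRRRR.........
257 ...........RRRRRRR.........
258 ...........RRRRRRR.........
259 ...........RRRRRRR.........
260 ...........RRRRRRR.........
261 ...........RRRRRRR.........
262 ............RRRRRR.........
263 ............RRRRRR.........
264 ............RRRRRR.........
265 ............RRRRRR.........
266 ............RRR............
267 ...........................
268 ...........................
269 ...........................
270 .............#.............
271 ...........................
272 ..............#............
273 ...........................
274 ...............R...........
275 ...............R...........
276 ...............R...........
277 ...............RR..........
278 ...............RR..........
279 ...............RR..........
280 .............YYRR..........
281 .............YYY...........
282 .............YYY...........
283 .............YYY...........
284 .............YYY...........
285 .............YYY...........
286 .............YYYY..........
287 ............YYYYYY.........
288 ...........YYYYYYYYY.......
289 ...........YYYYYYYYY.......
290 ...........YYYYYYYYY.......
291 ...........YYYYYYYY........
292 ...........................
```

Run:
```python
from m import *
im=cv2.imread("pics/raw_t14.png").astype(float)
red=np.clip(im[...,2]-im[...,1]-15,0,None); yel=np.clip(im[...,1]-im[...,0]-25,0,None)
cs=np.arange(440,462)
for y in list(range(274,280))+list(range(281,287)):
    k=red if y<280 else yel; print(y,(k[y,440:462]@cs/k[y,440:462].sum()).round(2),k[y,440:462].sum().round())
im=cv2.imread("pics/raw_s14.png")
for y in range(278,306):
    r=im[y,118:160].astype(int); print(y,"".join('R' if (a[2]>1.6*a[1] and a[2]>90) else 'Y' if (a[2]>1.5*a[0] and a[1]>1.4*a[0]) else '#' if a.sum()<150 else '.' for a in r))
piv=np.array([.5275,-.3555])
for ang in (178,180,182,184):
    a=np.radians(ang); f=lambda r,z:(*(piv+r*np.array([np.cos(a),np.sin(a)])),z)
    print(ang,"tip",p("top",f(.1,.056)),p("scene",f(.1,.056)),"idx in/out",p("top",f(.1,.038)),p("top",f(.125,.038)),p("scene",f(.1,.038)),p("scene",f(.125,.038)))
```

```text
274 450.07 60.0
275 450.21 146.0
276 450.21 156.0
277 450.42 175.0
278 450.46 183.0
279 450.51 174.0
281 448.98 227.0
282 449.09 253.0
283 449.12 251.0
284 449.27 269.0
285 449.29 268.0
286 449.48 270.0
278 ..........................................
279 ..........................................
280 ..........................................
281 ..........................................
282 ..........................................
283 ..........................................
284 ..........................................
285 ..........................................
286 ...........YYY............................
287 ..........YYYYY...........................
288 .........YYYYYYY..........................
289 ........YYYYYYYY..........................
290 .......YYYYYYYY...........................
291 .......YYYYYYYYY......#...................
292 .......YYYYYYYYYY.#..###..................
293 ........YYYYYYYYYY######..................
294 ..............YYYY#######.................
295 ...............YYY.######.................
296 ....................#####.................
297 ....................####..RR..............
298 .........................RRRR.............
299 .......................RRRRRRRR...........
300 .......................RRRRRRRRR..........
301 .........................RRRRRRRR.........
302 ..........................RRRRRRRRRR......
303 ...........................RRRRRRRRRRR....
304 .............................RRRRRRRRRR...
305 .............................RRRRRRRRRRR..
178 tip [448.2 281.1] [134.9 288.8] idx in/out [445.7 281.2] [445.9 292.1] [136.7 292.9] [130.1 286.9]
180 tip [449.7 281.1] [133.7 289.8] idx in/out [447.2 281.2] [447.8 292.1] [135.5 293.9] [128.6 288.1]
182 tip [451.2 281.1] [132.5 290.8] idx in/out [448.8 281.2] [449.7 292.1] [134.3 294.9] [127.2 289.3]
184 tip [452.8 281. ] [131.4 291.9] idx in/out [450.3 281.1] [451.6 292. ] [133.2 295.9] [125.8 290.6]
```

Run:
```python
from h import *
tray(); print(ctrl.state()["wrist_force"],ctrl.state()["time"]); print(ctrl.finish_job())
```

```text
tray rect px 137.5 233.3 [69.7 82.9] 6.5
tray center ~ [0.5445 0.3697 0.03  ]
[-0.12269414 -0.58545776  0.540709  ] 52.45
the job is handed in; nothing more can be done
None
```

I handed the job in at 52 s: I shut the lever, put all four freed filters upright in the tray, then opened the lever to within about 1° of the yellow index; the judge returned no verdict, and while calibrating height the closed fingertips briefly pressed the bare bench at about 51 N.

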